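Pack the microscope objectives into their latched case

ROBOT

A 6-joint arm with a two-finger parallel gripper is mounted at the origin on the work surface. World frame = base frame: x ahead of the robot, y to its left, z up, the work surface at z = 0. Lengths are in mm, angles in rad, forces in N, time in s.
With the tool pointing down it reaches from about 275 to 750 mm from the base axis. Payload 10.2 kg.
Tool frame: the origin (TCP) lies midway between the tips of the shut fingers; the grasp point (between the pads) lies 19 mm behind it; z points along the fingers, y is the direction in which the jaws open and shut (so a half turn about z gives the same grasp; the last joint's range is limited). The gripper opens to 85 mm and grips with 20 to 120 N. Pads are 22 mm wide; open, the fingers measure 114 mm over their backs; the gripper's body (76 mm by 85 mm) begins 54 mm behind the grasp point. The pads swing forward as they close: fully open they stand 13 mm farther back than shut.
Start: joints at [-1.408, 0.313, 1.498, -0, 1.331, -0.223], TCP at [197.546, -486.423, 231.294] pointing down, gripper open.
Joint ranges: [-2.94, 2.94], [-0.97, 2.17], [0.19, 2.56], [-1.23, 4.37], [0.02, 3.11], [-2.88, 2.88]. Speed limits (rad/s): [2.39, 2.39, 3.01, 3.14, 3.14, 3.14].

INTERFACE

Orientations are given as a unit quaternion [w, x, y, z].
In Python, from rig import ctrl gives the robot as it stands.
- The arm moves only by the tool carry_out, never from a script. Its argument "plan" is a list of rows, each a list of 3 entries, a list of its own where there are three numbers: the finger opening in mm, from 0 to 85.4, then the shift along the tool's x, y, z in mm, then the turn, a rotation vector about the tool's x, y, z in units of 6 degrees (1.0 is 6 degrees). In form: [[grip, [x, y, z], [ax, ay, az]], ...]. A call has 1 to 20 rows; each row shifts and turns the commanded pose from where the row before left it, along the tool's axes as they then stand; what a row does not reach is not made up. A row lasts 1/12 s, in which the tool goes at most 41.7 mm and 7.16 degrees, less where a joint would pass 70% of its speed; a pose out of reach is approached as far as the arm can. A call with a gripper value outside its range is refused whole. The fingers move at their own pace and stop on an object; "grip_force" is the grip in N (left out, the last holds). Time passes only in rows, so rows that do not move let the fingers close. It gives the time, the measured TCP pose, the force and the opening at its end, in the units of the state.
- ctrl.sense(): the state, without advancing time (a new reading comes with each control period).
- ctrl.capture(name): name is "scene" or "top"; returns a dict with "color" (420x560x3 uint8, blue, green, red), "range_z" (420x560 float32, mm along the optical axis (not along the pixel's ray), 0 where there is no reading), "fx", "fy", "cx", "cy" (pixels), "cam_to_world" (4x4, takes a point from camera to world coordinates). Camera axes: x right, y up, looking along -z (the intrinsics and any distortion apply to the point x, -y, -z); pixel columns grow to the right and rows downward; lengths in mm; the calibration is good to about 2 mm. A picture is of the moment at which its call begins.
- ctrl.finish_job(): hands the job in, once; it reports no verdict.
The state is a dict: "time_s": time; "joints": joint angles; "dq": joint speeds; "tau": joint torques, N m; "eef_pos": TCP position; "ee_rot": TCP orientation; "force": force on the tool from outside, world axes, zero at the start; "wrist_torque": the same for the moment, N m; "grip_width": opening from 0.0 (shut) to 1.0 (fully open).
Only numpy, scipy, OpenCV 4.12 (cv2) and the standard library are available. Lean on these libraries where they do the work, as an engineer would, in place of code of your own. Each camera call takes 0.05 s, during which the arm holds its last target.

TASK

Swing the latch of the black objective case fully free, then open its lid all the way so that it stands open by itself. Take the two objectives out of the hooded sloping bin and lay each one lengthwise in the case bay that suits its length (long one in the long bay, short one in the short bay), flat on the bay floor and set down gently, not dropped. Leave the plain extension tube in the bin and do not disturb anything else on the bench.

Things in the scene. Friction and masses are not known exactly. Their poses are not given: they have to be found in the camera images.
- bin: Fixed grey parts bin, 160 mm deep (x) x 302 mm wide (y), with a clear hood over its rear. Origin: under its middle, on the bench; x points to its rear (uphill), y to its left, z up. Three compartments 92 mm wide, centred at y = -96, 0, +96 mm, one part in each; which part is where changes.
- bin_floor (a point): Middle of the bin's sloping floor, 55 mm above the bench; axes as the bin. The floor slopes at 0.42 rad (24 deg), low at the front (-x); parts lie along the slope. Square to the floor, the 4 mm walls between compartments stand 34 mm high and the front lip 22 mm; the lip is 75 mm down the slope from here, the 50 mm rear wall 75 mm up.
- hood_edge (a point): Middle of the front edge of the clear hood, at its underside, 185 mm above the bench; axes as the bin. The hood is level, 4 mm thick, as wide as the bin and reaches 83 mm back from this edge, over the parts: a tool must reach in under it, leaning from the front.
- objective_long_center (a point): Long objective: aluminium octagonal body 36 mm across flats, 80 mm long, round steel nose 22 mm dia, 24 mm long; 104 mm overall, about 0.26 kg. It lies on a flat, flats upright at both sides. Point: its centre, on its axis, half-way along; x along the axis to the nose, y sideways across the flats, z square to the floor it lies on. The octagon spans x = -52 to +28 mm.
- objective_short_center (a point): Short objective: the same make, octagonal body 36 mm across flats, 50 mm long, with a round nose 22 mm dia, 18 mm long; 68 mm overall, about 0.18 kg. This point is its centre, axes as for the long one. The octagonal body spans x = -34 to +16 mm.
- extension_tube_center (a point): Plain aluminium octagonal extension tube without nose, 36 mm across flats, 84 mm long: centre. Not wanted: it stays in its compartment.
- case: Fixed black case, 136 mm deep (x) x 214 mm wide (y), rim 50 mm above the bench, walls 6 mm, lid on top. Origin: under its middle; x points to the rear (hinge side), y to its left, z up.
- bay_long (a point): Middle of the floor of the long bay (124 mm along x, 98 mm along y) in the case's +y half, 6 mm above the bench; axes as the case. The wall between the bays stands 36 mm above the floor, the outer walls 44 mm.
- bay_short (a point): Middle of the floor of the short bay (88 mm along x, 98 mm along y) in the case's -y half; axes as the case. A grey filler block as high as the middle wall closes its rear.
- latch (a joint): Swing latch, rad, about the upright latch_pivot: 0 to 0.25 at the start = steel lever across the lid's front edge, lid blocked. Grows as the knob, seen from above, swings anticlockwise from the case's front (-x) to its right (-y); stop at 1.6 = fully free; clear of the lid from 1.25. Stays where left, about 1.5 N at the knob.
- latch_knob (a point): Middle of the gripping length of the latch's upright round knob, 14 mm dia, 40 mm tall; this point is 24 mm above the lever's top face and 16 mm below the knob's top, 46 mm from the pivot axis, 94 mm above the bench.
- latch_pivot (a point): Latch pivot axis (upright), 18 mm in front of the case's front wall; 55 mm left of the case's middle.
- lid (a joint): Lid angle, rad: 0 shut, grows as its front edge rises; stop at 1.75. Stiff hinge: it stays where it is left (about 5 N at the bar to move it).
- lid_bar (a point): Middle of the lid's round handle bar, 12 mm dia, 90 mm long along the case's y, 32 mm above the lid's top face (axis) and 20 mm behind the lid's front edge. Axes turn with the lid. When shut it is 90 mm above the bench.
- lid_hinge (a point): Middle of the lid's hinge axis (along the case's y) at the rear rim, 54 mm above the bench. The bar lies 116 mm in front of it and 36 mm above it when shut. The lid is 8 mm thick, 136 mm by 214 mm.
- oil_bottle: Amber bottle 32 mm dia, 85 mm tall, origin under its middle; between bin and case. Leave alone.
- petri_dish: Closed glass dish 88 mm dia, 16 mm high, origin under its middle. Leave alone.
- slide_box: Grey slide box 100 x 85 x 34 mm, origin under its middle. Leave alone.
- tissue_box: Cardboard box 120 x 100 x 55 mm, origin under its middle. Leave alone.
- driver: Screwdriver lying on the bench, origin under its middle. Leave alone.
- stage_insert: Flat aluminium frame 110 x 94 x 5 mm lying on the bench, origin under its middle. Leave alone.
Not all that is in view belongs to the job. Leave any yellow look-alike of the part that bears objective_long_center alone. What is shaped like the part that bears objective_short_center but turquoise is not meant.

How it is judged:
By the outcome, as a careful person would: the job done as asked, in the order asked, and still so for the second after the job is handed in, with the robot touching nothing.
It also fails if it takes over 72 s, if anything falls off the work surface, if the arm or the gripper's body presses on something with over 40 N, if the wrist force passes 120 N, or if a joint passes its speed limit or range.

## Working session

There is one attempt and no reset: what is moved stays moved. The work goes in short steps, Python scripts to look and compute and a tool call to move; the robot and the scene stay as the last step left them, time stands still between calls to the robot, and variables do not carry over. Pictures are saved under pics/ and viewed, and the job is handed in when it is done.

Besides the shell and the picture viewer there is one more tool, called in YAML: its name, and indented under it one key for each argument. carry_out: Moves the arm, as the interface text tells. Its arguments: {"type":"object","properties":{"plan":{"type":"array"},"grip_force":{"type":"number"}},"required":["plan"]}

```bash
ls; mkdir -p pics; python3 - <<'E'
from rig import ctrl
import cv2,numpy as np
print(ctrl.sense())
for n in("scene","top"):
    d=ctrl.capture(n); cv2.imwrite(f"pics/{n}0.png",d["color"]); np.save(f"{n}0_z.npy",d["range_z"])
    print(n,d["fx"],d["fy"],d["cx"],d["cy"],d.keys()); print(np.round(d["cam_to_world"],4).tolist())
E
```

```text
pics
{'time_s': 0.0, 'joints': array([-1.40841233e+00,  3.13460182e-01,  1.49844027e+00,  1.71657225e-05,
        1.33099101e+00, -2.23396234e-01]), 'dq': array([-0.00133131, -0.00021535,  0.00115035,  0.00131999,  0.0002918 ,
        0.00121033]), 'tau': array([ 1.02904232e-03, -4.12262177e+01, -2.59742332e+01, -1.04283556e-04,
        4.16847717e-03, -8.66050186e-06]), 'eef_pos': array([ 197.50049748, -486.15962242,  230.72866515]), 'ee_rot': array([-6.48847593e-04,  9.81454496e-01,  1.91694159e-01,  2.81397763e-05]), 'force': array([-0.2118383 , -0.02853689,  0.07473289]), 'wrist_torque': array([ 0.00361541,  0.012296  , -0.0072064 ]), 'grip_width': 1.0001108345582315}
scene 457.4889144598504 457.4889144598504 277.1182171734705 208.96499663075812 dict_keys(['color', 'range_z', 'fx', 'fy', 'cx', 'cy', 'cam_to_world'])
[[-0.4305, -0.6549, 0.6211, 1471.9284], [0.9025, -0.3215, 0.2865, 402.3711], [0.012, 0.6839, 0.7295, 1162.1739], [0.0, 0.0, 0.0, 1.0]]
top 499.3276508815802 499.3276508815802 281.0909839395248 205.87135636835626 dict_keys(['color', 'range_z', 'fx', 'fy', 'cx', 'cy', 'cam_to_world'])
[[0.0016, 0.9947, -0.103, 408.5084], [-1.0, 0.0015, -0.0011, -5.9004], [-0.001, 0.103, 0.9947, 1643.7508], [0.0, 0.0, 0.0, 1.0]]
```

View pics/scene0.png

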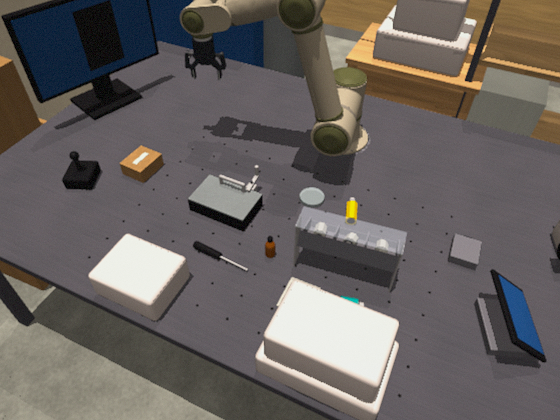

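View pics/top0.png

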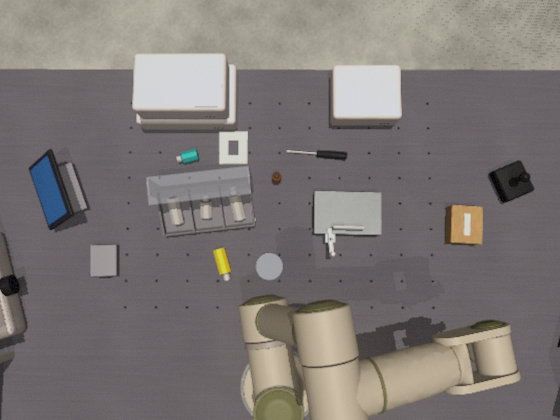

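The scene picture shows the case near (226,200) and the bin near (350,240). In the top picture the case is at (347,213) with its latch at (331,240). The bin is at (205,203) with parts at (175,210), (206,208) and (237,205). The yellow look-alike is at (222,262) and the turquoise one at (188,156), both outside the bin. Next I'll look at enlarged crops.

```bash
python3 - <<'E'
import cv2,numpy as np
a=cv2.imread("pics/top0.png"); b=cv2.imread("pics/scene0.png")
cv2.imwrite("pics/tbin.png",cv2.resize(a[155:245,140:262],None,fx=6,fy=6,interpolation=cv2.INTER_CUBIC))
cv2.imwrite("pics/tcase.png",cv2.resize(a[180:265,305:390],None,fx=7,fy=7,interpolation=cv2.INTER_CUBIC))
cv2.imwrite("pics/sbin.png",cv2.resize(b[190:290,285:415],None,fx=6,fy=6,interpolation=cv2.INTER_CUBIC))
cv2.imwrite("pics/scase.png",cv2.resize(b[155:235,180:275],None,fx=7,fy=7,interpolation=cv2.INTER_CUBIC))
E
```

```text
(no output)
```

View pics/tbin.png

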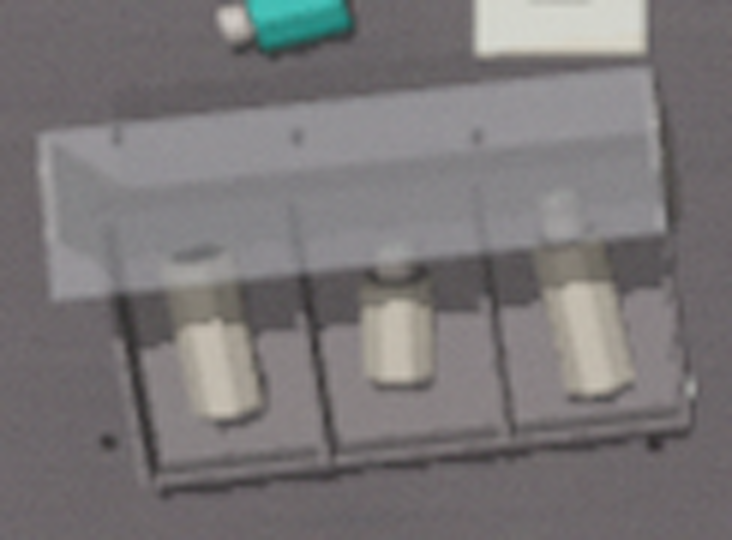

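View pics/tcase.png

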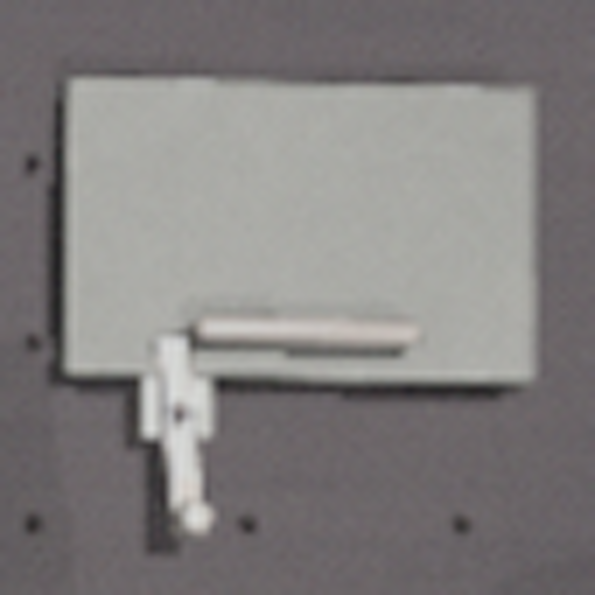

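View pics/sbin.png

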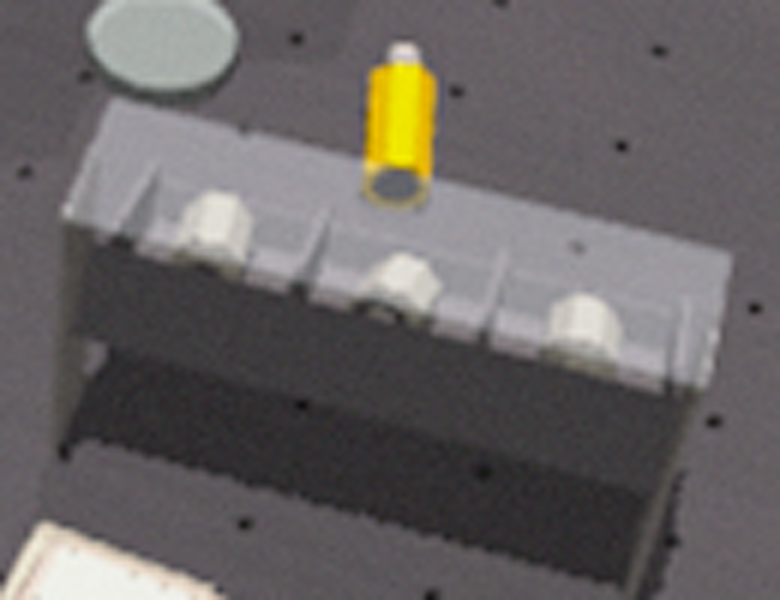

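View pics/scase.png

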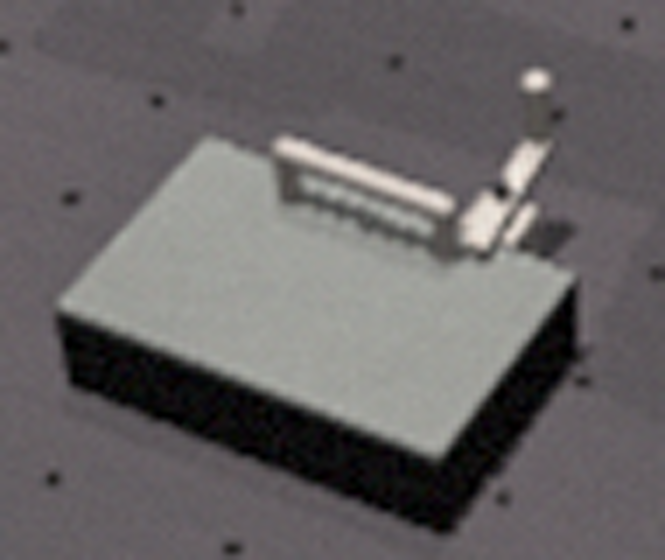

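The tbin crop separates three candidates in the bin:
- **Left (175,210):** full octagon to its upper end with a dark bore and no nose, so this is the extension tube.
- **Middle (206,208):** short body with a nose, so this is the short objective.
- **Right (237,205):** long body with a nose under the hood, so this is the long objective.

The noses point uphill. The yellow and turquoise parts lie on the bench and are decoys. Next I'll measure poses.

```bash
cat > h.py <<'E'
import numpy as np, cv2
from rig import ctrl
from scipy.spatial.transform import Rotation as R
def pts(d,uv,z=None):
    """uv Nx2 pixels -> world; on plane z, or by depth when z None"""
    uv=np.atleast_2d(np.array(uv,float)); r=np.c_[(uv[:,0]-d["cx"])/d["fx"],-(uv[:,1]-d["cy"])/d["fy"],-np.ones(len(uv))]
    T=d["cam_to_world"]; w=r@T[:3,:3].T; o=T[:3,3]
    if z is not None: return o+w*((z-o[2])/w[:,2])[:,None]
    rz=d["range_z"][np.round(uv[:,1]).astype(int),np.round(uv[:,0]).astype(int)]
    return o+w*rz[:,None]
def proj(d,P):
    T=d["cam_to_world"]; c=(np.atleast_2d(P)-T[:3,3])@T[:3,:3]
    return np.c_[d["cx"]+d["fx"]*c[:,0]/-c[:,2], d["cy"]-d["fy"]*c[:,1]/-c[:,2]]
E
python3 - <<'E'
from h import *
np.set_printoptions(suppress=True,precision=1)
t=ctrl.capture("top"); s=ctrl.capture("scene")
cr=lambda c,k,o:(np.array(c)+.5)/k-.5+np.array(o)
# case lid
L=cr([(68,76),(536,88),(532,384),(64,377)],7,(305,180))
print("lid top",pts(t,L,58)); print("depth z", pts(t,L+[[4,4],[-4,4],[-4,-4],[4,-4]])[:,2])
Ls=cr([(208,138),(575,278),(438,458),(58,310)],7,(180,155)); print("lid scene",pts(s,Ls,58))
print("knob top", pts(t,cr([(198,516)],7,(305,180)),110), pts(s,cr([(536,78)],7,(180,155)),110))
print("bar top", pts(t,cr([(200,328),(412,330)],7,(305,180)),96),pts(s,cr([(280,145),(450,205)],7,(180,155)),96))
print("pivot", pts(t,cr([(180,413)],7,(305,180)),72),pts(s,cr([(500,190)],7,(180,155)),72))
H=cr([(40,133),(650,68),(665,232),(52,298)],6,(140,155))
print("hood",pts(t,H,189))
Hs=cr([(115,98),(732,255),(712,386),(66,216)],6,(285,190)); print("hood s",pts(s,Hs,189))
# rays for parts with depth
for n,c in dict(tube=[(185,340),(215,340),(225,400)],short=[(398,270),(385,310),(398,330),(398,370)],long=[(560,215),(572,270),(590,330),(597,375)]).items():
    print(n,pts(t,cr(c,6,(140,155))))
E
```

```text
lid top [[ 622.6 -110.3   58. ]
 [ 617.4 -324.3   58. ]
 [ 482.1 -319.9   58. ]
 [ 484.9 -107.8   58. ]]
depth z [55.7 60.1 56.1 58.4]
lid scene [[ 485.7 -320.4   58. ]
 [ 493.1 -108.    58. ]
 [ 625.8 -111.8   58. ]
 [ 622.2 -321.3   58. ]]
knob top [[ 421.8 -162.7  110. ]] [[ 423.1 -164.2  110. ]]
bar top [[ 504.9 -165.7   96. ]
 [ 504.2 -259.7   96. ]] [[ 508.4 -261.4   96. ]
 [ 509.  -166.7   96. ]]
pivot [[ 468.2 -158.9   72. ]] [[ 467.1 -162.5   72. ]]
hood [[644.9 393.4 189. ]
 [677.7  93.9 189. ]
 [596.3  85.9 189. ]
 [563.4 385.1 189. ]]
hood s [[597.8  85.1 189. ]
 [563.8 383.3 189. ]
 [643.4 394.9 189. ]
 [678.4  94.6 189. ]]
tube [[553.5 345.3  74. ]
 [552.1 326.4  88.9]
 [521.8 323.5  74.2]]
short [[589.1 231.8  87.9]
 [568.  238.   88.9]
 [557.7 231.3  87. ]
 [537.4 232.3  78.4]]
long [[605.3 137.9 183.6]
 [588.5 140.1  94.4]
 [557.7 130.9  88.7]
 [535.5 128.5  72.3]]
```

```bash
python3 - <<'E'
from h import *
np.set_printoptions(suppress=True,precision=1)
t=ctrl.capture("top")
cr=lambda c,k,o:(np.array(c)+.5)/k-.5+np.array(o)
y=0.111; ex=np.array([np.cos(y),np.sin(y),0]); ey=np.array([-np.sin(y),np.cos(y),0])
he=np.array([580.2,235.3,185.]) # hood edge mid
def grid(x0,x1,y0,y1):
    u,v=np.meshgrid(np.arange(x0,x1+1),np.arange(y0,y1+1)); return np.c_[u.ravel(),v.ravel()]
def box(c): # crop box -> pixels
    a=cr([c[:2],c[2:]],6,(140,155)); return grid(int(np.ceil(a[0,0])),int(a[1,0]),int(np.ceil(a[0,1])),int(a[1,1]))
F=np.vstack([pts(t,box(c)) for c in [(275,365,305,440),(335,350,355,430),(448,340,480,420),(640,310,660,390),(525,370,550,400)]])
b=np.c_[(F-he)@ex,(F-he)@ey,F[:,2]]
A=np.c_[b[:,0],np.ones(len(b))]; k,r,_,_=np.linalg.lstsq(A,b[:,2],rcond=None); print("floor z = %.3f*x+%.1f"%tuple(k),"rms",np.sqrt(r/len(b)),len(b),"slope",np.arctan(k[0]))
print("x where 55 (rel hood edge), with slope .42:", -(np.median(b[:,2]-np.tan(.42)*b[:,0])-55)/np.tan(.42))
# plot image of bin: local contrast enhanced
a=t["color"][150:250,135:265]; a=cv2.resize(a,None,fx=6,fy=6,interpolation=cv2.INTER_CUBIC); cv2.imwrite("pics/tb2.png",cv2.convertScaleAbs(a,alpha=1.6,beta=-60))
# bright mask of part bodies in front of hood
g=cv2.cvtColor(t["color"],cv2.COLOR_BGR2GRAY)[155:245,140:262]; print(g[50:66:3,24:110:2])
E
```

```text
floor z = -6.247*x+-258.1 rms [99.5] 226 slope -1.41206043635453
x where 55 (rel hood edge), with slope .42: -1.6743260911712419
[[ 85  87 107 121 126 125 109 108  84  86  88  85  85  71  76  90  86  90
  106 116 150 172 152 106  85  85  82  87 118  69  87  88 101 124 156 181
  187 182 162 141 133 132 132]
 [ 86  88  94 114 127 126 152 105  91  86  87  87  88 117  66  87  86  87
  136 165 188 187 163 155 112 130 133 133 132  92 132 134 132 132 149 169
  186 188 161 153 124 130 133]
 [ 86  86  87 159 179 187 182 158 148  98 131 129 133 129  67 133 132 132
  145 165 189 189 170 154 124 133 131 130 131  97 130 133 134 131 143 156
  187 188 171 160 130 133 131]
 [131 132 132 149 169 187 187 155 159  96 131 131 131 131  76 125 132 130
  147 164 188 186 171 153 123 131 131 132 132 114 114 134 132 132 127 155
  178 187 181 161 145 131 130]
 [116 128 132 137 159 186 186 172 159 129 115 131 132 131 108 107 131 133
  139 156 182 187 176 141 120 129 133 131 131 124 100 131 133 132 136 150
  166 186 189 163 160 130 132]
 [100 133 132 131 157 177 188 180 158 144 103 133 131 132 117  90 133 132
  131 127 118 118 119 117 131 131 131 133 132 133  86 133 133 132 131 129
  130 158 138 102 118 133 132]]
```

View pics/tb2.png

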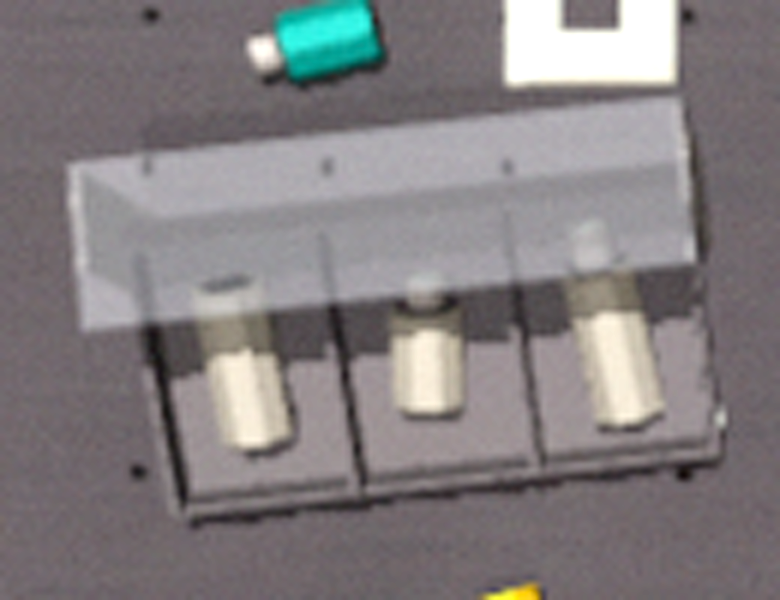

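```bash
python3 - <<'E'
from h import *
np.set_printoptions(suppress=True,precision=1)
t=ctrl.capture("top")
y=0.111;a=.42
ex=np.array([np.cos(y),np.sin(y),0]); ey=np.array([-np.sin(y),np.cos(y),0]); ez=np.array([0,0,1.])
he=np.array([580.2,235.3,185.])
cr=lambda c:(np.array(c,float)+.5)/6-.5+np.array((135,150))
# floor fit robust with several patches
for c in [(185,400,205,480),(300,400,330,470),(365,370,385,460),(480,360,515,450),(545,350,570,430),(670,330,695,430)]:
    A=cr([c[:2],c[2:]]); u,v=np.meshgrid(np.arange(np.ceil(A[0,0]),A[1,0]+.01),np.arange(np.ceil(A[0,1]),A[1,1]+.01))
    P=pts(t,np.c_[u.ravel(),v.ravel()]); m=P[:,2]<200; P=P[m]; bx=(P-he)@ex
    x55=bx-(P[:,2]-55)/np.tan(a); print(len(m),m.sum(),np.median(x55),np.std(x55))
o0=np.array([580.2,235.3,0])
for off in(-1.7,3):
    o=o0+ex*off
    fm=o+55*ez; sx=np.cos(a)*ex+np.sin(a)*ez; n=-np.sin(a)*ex+np.cos(a)*ez
    def onplane(c,h):
        p=pts(t,cr([c]),0)[0]; C=t["cam_to_world"][:3,3]; d=p-C; P=C+d*(((fm+h*n-C)@n)/(d@n)); return np.array([(P-fm)@sx,(P-fm)@ey])
    print("off",off)
    for nme,c,h in [("short low",(430,412),36),("short high",(425,312),36),("short tip",(424,278),29),("long low",(628,420),36),("long high",(597,268),36),("long tip",(588,222),29),("tube low",(258,445),36),("tube high",(225,288),36),("lip top",(350,480),22),("lip outer",(185,515),22),("lip outer r",(718,455),22),("rearwall L",(160,215),50),("wall1 lo",(360,480),34),("wall1 hi",(322,235),34),("wall2 lo",(541,465),34),("wall2 hi",(507,212),34)]:
        print(nme,onplane(c,h))
E
```

```text
39 39 -4.127610689802893 7.60153910985271
55 55 -2.5248049964103956 8.493195044788393
45 44 -1.8135673997668178 8.188794185912672
90 90 -4.1479715902608305 8.174124042899214
56 56 -5.737277480089615 7.768714733941533
68 68 -3.794112751124956 8.791781382453147
off -1.7
short low [-35.5   2. ]
short high [19.4 -3.5]
short tip [35.7 -4.7]
long low [ -51.9 -100.5]
long high [ 33.  -95.1]
long tip [ 56.2 -93.1]
tube low [-43.3  94.1]
tube high [44.  96.8]
lip top [-73.4  51.9]
lip outer [-82.9 142. ]
lip outer r [ -82.  -144.6]
rearwall L [ 90.  119.8]
wall1 lo [-69.7  44.5]
wall1 hi [66.  43.2]
wall2 lo [-72.4 -51.5]
wall2 hi [ 67.5 -52.9]
off 3
short low [-40.4   2.3]
short high [14.5 -3.2]
short tip [30.9 -4.4]
long low [ -56.8 -100.4]
long high [ 28.1 -95. ]
long tip [ 51.3 -93. ]
tube low [-48.2  94.5]
tube high [39.1 97.2]
lip top [-78.4  52.2]
lip outer [-87.9 142.4]
lip outer r [ -87.  -144.5]
rearwall L [ 85.2 120.3]
wall1 lo [-74.6  44.8]
wall1 hi [61.2 43.5]
wall2 lo [-77.4 -51.3]
wall2 hi [ 62.7 -52.7]
```

```bash
cat >> h.py <<'E'
def wpose(yaw,lean=0.):
    """tool axes: z down leaning (z gets +x' component sin lean), tool x along yaw heading"""
    x0=np.array([np.cos(yaw),np.sin(yaw),0]); z=np.sin(lean)*x0+np.array([0,0,-np.cos(lean)]); x=np.cos(lean)*x0+np.array([0,0,np.sin(lean)])
    return R.from_matrix(np.c_[x,np.cross(z,x),z])
def cur():
    s=ctrl.sense(); q=s["ee_rot"]; return np.array(s["eef_pos"]),R.from_quat([q[1],q[2],q[3],q[0]])
def go(Rt,*ts,p=None,Rc=None):
    c,r=cur(); p=c if p is None else np.array(p); Rc=r if Rc is None else Rc
    rv=(Rc.inv()*Rt).as_rotvec(); print("turn units",np.round(np.rad2deg(rv)/6,2),"from",np.round(p,1))
    for t in ts:
        d=Rt.inv().apply(np.array(t)-p); print("->",t,"tool shift",np.round(d,1),"len %.0f"%np.linalg.norm(d)); p=np.array(t)
def st():
    s=ctrl.sense(); c,r=cur(); print("t %.2f"%s["time_s"],"p",np.round(c,1),"zax",np.round(r.as_matrix()[:,2],3),"xax",np.round(r.as_matrix()[:,0],3),"F",np.round(s["force"],1),"w %.1f"%(85.4*s["grip_width"]),"q",np.round(s["joints"],2))
E
python3 -c "
from h import *
go(wpose(-.021),(422.5,-163.5,200),(422.5,-163.5,77))"
```

```text
turn units [-0.    0.    3.88] from [ 197.5 -486.3  231.1]
-> (422.5, -163.5, 200) tool shift [ 218.2 -327.5   31.1] len 395
-> (422.5, -163.5, 77) tool shift [  0.   0. 123.] len 123
```

carry_out:
  plan:
    - [85,[0,0,0],[0,0,0.97]]
    - [85,[0,0,0],[0,0,0.97]]
    - [85,[0,0,0],[0,0,0.97]]
    - [85,[0,0,0],[0,0,0.97]]
    - [70,[20,-30,3],[0,0,0]]
    - [60,[20,-30,3],[0,0,0]]
    - [50,[20,-30,3],[0,0,0]]
    - [50,[20,-30,3],[0,0,0]]
    - [50,[20,-30,3],[0,0,0]]
    - [50,[20,-30,3],[0,0,0]]
    - [50,[20,-30,3],[0,0,0]]
    - [50,[20,-30,3],[0,0,0]]
    - [50,[20,-30,3],[0,0,0]]
    - [50,[20,-30,3],[0,0,0]]
    - [50,[18,-27,1],[0,0,0]]
    - [50,[0,0,20],[0,0,0]]
    - [50,[0,0,20],[0,0,0]]
    - [50,[0,0,0],[0,0,0]]

```text
time_s: 1.8
eef_pos: [421.1, -162.5, 157.5]
ee_rot: [-0.002, 1.0, -0.01, -0.002]
force: [1.1, 1.0, -0.8]
grip_width: 0.589
```

```bash
python3 -c "
from h import *
st(); go(wpose(-.021),(422.5,-163.5,77))
for n in('top','scene'):
    d=ctrl.capture(n);a=d['color'];a=a[170:270,290:400] if n=='top' else a[130:230,175:285]
    cv2.imwrite('pics/k1%s.png'%n,cv2.resize(a,None,fx=5,fy=5,interpolation=cv2.INTER_CUBIC))
"
```

```text
t 1.80 p [ 421.1 -162.5  157.5] zax [-0.005  0.003 -1.   ] xax [ 1.    -0.019 -0.005] F [ 1.1  1.  -0.8] w 50.3 q [-0.63  0.23  1.81 -0.    1.1   0.96]
turn units [-0.03  0.04  0.02] from [ 421.1 -162.5  157.5]
-> (422.5, -163.5, 77) tool shift [ 1.5  0.9 80.5] len 80
```

View pics/k1scene.png

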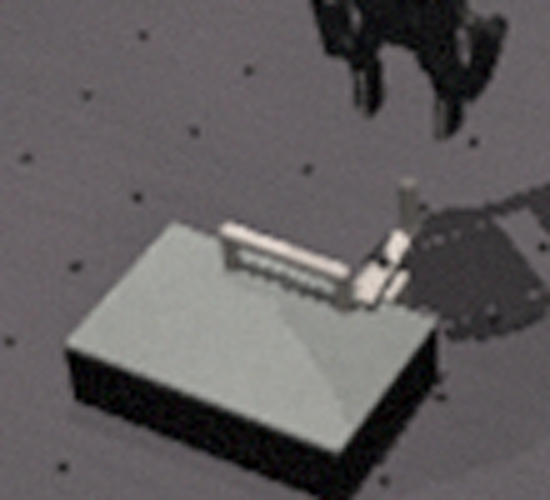

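carry_out:
  plan:
    - [40,[0.5,0,20],[0,0,0]]
    - [40,[0.5,0.5,20],[0,0,0]]
    - [40,[0.5,0.5,15],[0,0,0]]
    - [40,[0,0,13],[0,0,0]]
    - [40,[0,0,11],[0,0,0]]
    - [40,[0,0,0],[0,0,0]]
  grip_force: 30

```text
time_s: 2.4
eef_pos: [423.4, -165.3, 80.9]
ee_rot: [-0.0, 1.0, -0.011, -0.001]
force: [0.3, -0.3, -0.1]
grip_width: 0.472
```

carry_out:
  plan:
    - [5,[0,0,0],[0,0,0]]
    - [5,[0,0,0],[0,0,0]]
    - [5,[0,0,0],[0,0,0]]
    - [5,[0,0,0],[0,0,0]]
    - [5,[0,0,0],[0,0,0]]
    - [5,[0,0,0],[0,0,0]]
  grip_force: 30

```text
time_s: 2.9
eef_pos: [424.3, -165.6, 82.6]
ee_rot: [0.001, 1.0, -0.01, 0.001]
force: [-2.4, -0.8, 7.1]
grip_width: 0.151
```

carry_out:
  plan:
    - [5,[1.2,5.6,0],[0,0,0]]
    - [5,[1.6,5.5,0],[0,0,0]]
    - [5,[2.5,5.2,0],[0,0,0]]
    - [5,[3,4.9,0],[0,0,0]]
    - [5,[3.6,4.5,0],[0,0,0]]
    - [5,[4.2,3.9,0],[0,0,0]]

```text
time_s: 3.4
eef_pos: [439.4, -194.3, 82.1]
ee_rot: [-0.001, 1.0, -0.01, 0.0]
force: [-1.5, 7.6, 6.2]
grip_width: 0.154
```

```bash
python3 -c "
from h import *
st()"
```

```text
t 3.40 p [ 439.4 -194.3   82.1] zax [ 0.     0.001 -1.   ] xax [ 1.   -0.02  0.  ] F [-1.5  7.6  6.2] w 13.2 q [-0.66  0.4   1.81  0.    0.93  0.93]
```

carry_out:
  plan:
    - [5,[4.6,3.4,0],[0,0,0]]
    - [5,[5.1,2.8,0],[0,0,0]]
    - [5,[5.4,2.1,0],[0,0,0]]
    - [5,[5.5,1.5,0],[0,0,0]]
    - [5,[5.5,0.7,0],[0,0,0]]
    - [5,[5,0.2,0],[0,0,0]]
    - [5,[2,0,0],[0,0,0]]
    - [5,[0,0,0],[0,0,0]]

```text
time_s: 4.07
eef_pos: [472.3, -207.5, 82.2]
ee_rot: [0.001, 1.0, -0.01, 0.0]
force: [-2.0, -4.9, 2.6]
grip_width: 0.155
```

```bash
python3 -c "
from h import *
st()"
```

```text
t 4.07 p [ 472.3 -207.5   82.2] zax [ 0.    -0.003 -1.   ] xax [ 1.    -0.02   0.001] F [-2.  -4.9  2.6] w 13.2 q [-0.64  0.46  1.71 -0.    0.97  0.95]
```

carry_out:
  plan:
    - [5,[2,0,0],[0,0,0]]
    - [5,[2,0,0],[0,0,0]]
    - [5,[2,0,0],[0,0,0]]
    - [5,[0,0,0],[0,0,0]]
    - [5,[0,0,0],[0,0,0]]

```text
time_s: 4.48
eef_pos: [477.6, -207.7, 82.2]
ee_rot: [0.001, 1.0, -0.01, -0.0]
force: [-6.6, -6.2, 4.7]
grip_width: 0.147
```

```bash
python3 -c "
from h import *
st()"
```

```text
t 4.48 p [ 477.6 -207.7   82.2] zax [-0.001 -0.002 -1.   ] xax [ 1.    -0.02  -0.001] F [-6.6 -6.2  4.7] w 12.6 q [-0.63  0.47  1.69 -0.    0.98  0.96]
```

carry_out:
  plan:
    - [35,[-1,0,0],[0,0,0]]
    - [35,[0,0,0],[0,0,0]]
    - [35,[0,0,0],[0,0,0]]
    - [35,[0,0,-10],[0,0,0]]
    - [40,[0,0,-30],[0,0,0]]
    - [40,[0,0,-35],[0,0,0]]
    - [40,[0,0,-30],[0,0,0]]
    - [40,[-35,0,0],[0,0,0]]
    - [40,[-40,0,0],[0,0,0]]
    - [40,[-40,0,0],[0,0,0]]
    - [40,[0,0,0],[0,0,0]]

```text
time_s: 5.4
eef_pos: [357.4, -202.4, 186.4]
ee_rot: [-0.001, 1.0, -0.011, -0.001]
force: [0.4, -0.4, 0.1]
grip_width: 0.468
```

```bash
python3 -c "
from h import *
st(); cr=lambda c,k,o:(np.array(c)+.5)/k-.5+np.array(o)
for n in('top','scene'):
    d=ctrl.capture(n);a=d['color'];a=a[170:270,290:400] if n=='top' else a[130:230,175:285]
    cv2.imwrite('pics/k2%s.png'%n,cv2.resize(a,None,fx=5,fy=5,interpolation=cv2.INTER_CUBIC))
"
```

```text
t 5.40 p [ 357.4 -202.4  186.4] zax [-0.003  0.002 -1.   ] xax [ 1.    -0.022 -0.003] F [ 0.4 -0.4  0.1] w 40.0 q [-0.8   0.11  1.88 -0.    1.16  0.79]
```

View pics/k2scene.png

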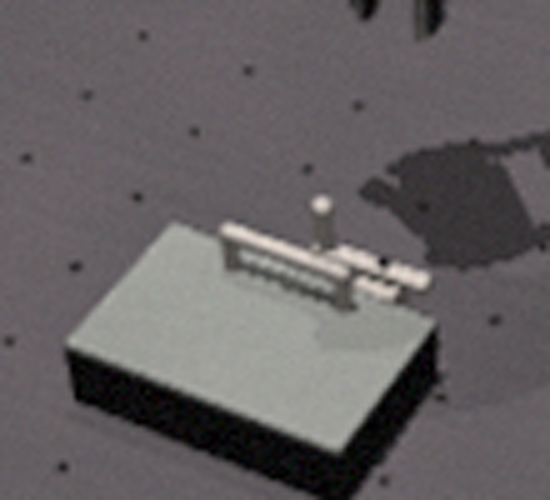

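View pics/k2top.png

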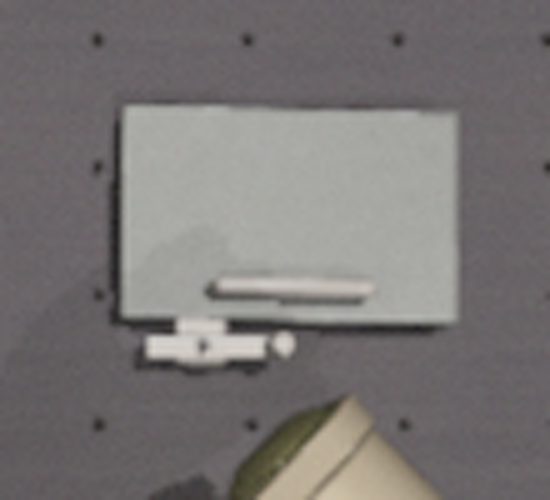

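k2 shows the lever lying along the case front with the knob at (283,345) in the top crop, so the latch is fully free against its stop. Next is the lid bar. I'll grip it at y≈-235 to clear the knob.

```bash
python3 -c "
from h import *
go(wpose(np.pi/2-.021),(506,-235,186),(506,-235,76))"
```

```text
turn units [  0.02  -0.   -15.01] from [ 361.8 -204.2  187.4]
-> (506, -235, 186) tool shift [-27.7 144.9   1.4] len 147
-> (506, -235, 76) tool shift [  0.   0. 110.] len 110
```

carry_out:
  plan:
    - [40,[0,0,0],[0,0,-1]]
    - [40,[0,0,0],[0,0,-1]]
    - [40,[0,0,0],[0,0,-1]]
    - [40,[0,0,0],[0,0,-1]]
    - [40,[0,0,0],[0,0,-1]]
    - [40,[0,0,0],[0,0,-1]]
    - [40,[0,0,0],[0,0,-1]]
    - [40,[0,0,0],[0,0,-1]]
    - [40,[0,0,0],[0,0,-1]]
    - [40,[0,0,0],[0,0,-1]]
    - [40,[0,0,0],[0,0,-1]]
    - [40,[0,0,0],[0,0,-1]]
    - [40,[0,0,0],[0,0,-1]]
    - [40,[0,0,0],[0,0,-1]]
    - [40,[0,0,0],[0,0,-1]]
    - [38,[-7,36,0],[0,0,0]]
    - [38,[-7,36,0],[0,0,0]]
    - [38,[-7,36,0],[0,0,0]]
    - [38,[-7,37,0],[0,0,0]]
    - [38,[0,0,20],[0,0,0]]

```text
time_s: 7.17
eef_pos: [514.1, -237.1, 169.4]
ee_rot: [0.006, 0.714, 0.701, 0.001]
force: [1.2, -0.1, -0.4]
grip_width: 0.45
```

carry_out:
  plan:
    - [38,[0,0,25],[0,0,0]]
    - [38,[0,0,15],[0,0,0]]
    - [38,[0,0,0],[0,0,0]]
    - [38,[0,0,0],[0,0,0]]

```text
time_s: 7.5
eef_pos: [507.3, -234.8, 126.3]
ee_rot: [-0.0, 0.714, 0.7, 0.0]
force: [-0.7, -0.1, 0.7]
grip_width: 0.446
```

```bash
python3 -c "
from h import *
st(); go(wpose(np.pi/2-.021),(506,-235,76))
for n in('scene',):
    d=ctrl.capture(n);a=d['color'];a=a[130:230,175:285]
    cv2.imwrite('pics/k3%s.png'%n,cv2.resize(a,None,fx=5,fy=5,interpolation=cv2.INTER_CUBIC))
"
```

```text
t 7.50 p [ 507.3 -234.8  126.3] zax [-0.  0. -1.] xax [0.02 1.   0.  ] F [-0.7 -0.1  0.7] w 38.1 q [-0.64  0.49  1.53  0.    1.12 -0.62]
turn units [-0.   -0.    0.01] from [ 507.3 -234.8  126.3]
-> (506, -235, 76) tool shift [-0.2 -1.3 50.3] len 50
```

View pics/k3scene.png

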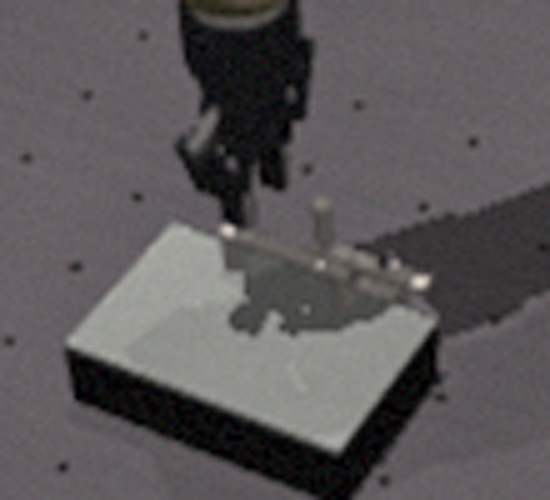

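carry_out:
  plan:
    - [36,[3,-1,20],[0,0,0]]
    - [36,[0,0,15],[0,0,0]]
    - [36,[0,0,10],[0,0,0]]
    - [36,[0,0,5],[0,0,0]]
    - [36,[0,0,0],[0,0,0]]
    - [3,[0,0,0],[0,0,0]]
    - [3,[0,0,0],[0,0,0]]
    - [3,[0,0,0],[0,0,0]]
    - [3,[0,0,0],[0,0,0]]
    - [3,[0,0,0],[0,0,0]]
    - [3,[0,0,0],[0,0,0]]
  grip_force: 40

```text
time_s: 8.47
eef_pos: [505.1, -232.3, 77.4]
ee_rot: [-0.0, 0.714, 0.7, -0.001]
force: [-5.5, 0.2, 4.2]
grip_width: 0.121
```

```bash
python3 -c "
from h import *
st()
a0=np.arctan2(36,116);r=np.hypot(36,116)
th=np.linspace(0,1.75,15); x=-r*np.cos(a0+th); z=r*np.sin(a0+th)
print(np.round(np.c_[th[1:],np.diff(x),np.diff(z),54+z[1:]],1).tolist())
"
```

```text
t 8.47 p [ 505.1 -232.3   77.4] zax [-0.001 -0.001 -1.   ] xax [ 0.02   1.    -0.001] F [-5.5  0.2  4.2] w 10.3 q [-0.64  0.54  1.58 -0.    1.01 -0.62]
[[0.1, 5.4, 14.2, 104.2], [0.2, 7.1, 13.4, 117.6], [0.4, 8.7, 12.4, 130.0], [0.5, 10.2, 11.2, 141.2], [0.6, 11.5, 9.9, 151.1], [0.8, 12.7, 8.3, 159.4], [0.9, 13.6, 6.7, 166.1], [1.0, 14.3, 5.0, 171.1], [1.1, 14.8, 3.1, 174.2], [1.2, 15.1, 1.2, 175.4], [1.4, 15.2, -0.6, 174.8], [1.5, 15.0, -2.5, 172.3], [1.6, 14.5, -4.4, 167.9], [1.8, 13.9, -6.2, 161.7]]
```

carry_out:
  plan:
    - [3,[0,2.5,-7.2],[0,0,0]]
    - [3,[0,2.9,-7],[0,0,0]]
    - [3,[0,3.4,-6.8],[0,0,0]]
    - [3,[0,3.7,-6.6],[0,0,0]]
    - [3,[0,4.2,-6.3],[0,0,0]]
    - [3,[0,4.5,-6.1],[0,0,0]]
    - [3,[0,4.9,-5.8],[0,0,0]]
    - [3,[0,5.3,-5.4],[0,0,0]]
    - [3,[0,5.6,-5.1],[0,0,0]]
    - [3,[0,5.9,-4.8],[0,0,0]]
  grip_force: 40

```text
time_s: 9.3
eef_pos: [545.4, -233.3, 139.3]
ee_rot: [-0.003, 0.714, 0.7, -0.003]
force: [-22.5, 1.0, 16.3]
grip_width: 0.119
```

```bash
python3 -c "
from h import *
st()
d=ctrl.capture('scene');a=d['color'];a=a[110:230,165:285]
cv2.imwrite('pics/k4.png',cv2.resize(a,None,fx=5,fy=5,interpolation=cv2.INTER_CUBIC))
"
```

```text
t 9.30 p [ 545.4 -233.3  139.3] zax [-0.008 -0.    -1.   ] xax [ 0.02  1.   -0.  ] F [-22.5   1.   16.3] w 10.1 q [-0.6   0.55  1.4  -0.01  1.2  -0.58]
```

View pics/k4.png

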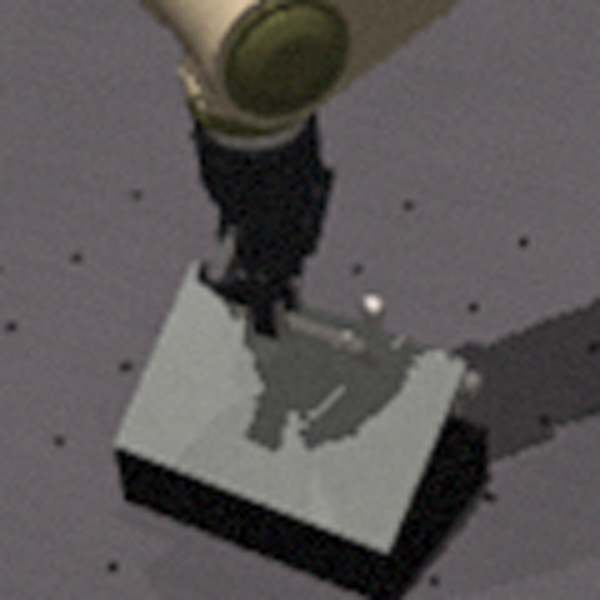

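carry_out:
  plan:
    - [3,[0,-2,-1.5],[0,0,0]]
    - [3,[0,6.2,-4.4],[0,0,0]]
    - [3,[0,6.5,-4],[0,0,0]]
    - [3,[0,6.7,-3.6],[0,0,0]]
    - [3,[0,6.9,-3.1],[0,0,0]]
    - [3,[0,7.1,-2.7],[0,0,0]]
    - [3,[0,7.2,-2.3],[0,0,0]]

```text
time_s: 9.93
eef_pos: [586.5, -234.3, 161.4]
ee_rot: [0.0, 0.714, 0.7, -0.001]
force: [-5.1, -1.5, -0.1]
grip_width: 0.116
```

```bash
python3 -c "
from h import *
st()"
```

```text
t 9.93 p [ 586.5 -234.3  161.4] zax [-0.001 -0.002 -1.   ] xax [ 0.021  1.    -0.002] F [-5.1 -1.5 -0.1] w 9.9 q [-0.56  0.6   1.24 -0.    1.29 -0.54]
```

Forces are low, so I'll continue.

carry_out:
  plan:
    - [3,[0,7.4,-1.8],[0,0,0]]
    - [3,[0,7.5,-1.3],[0,0,0]]
    - [3,[0,7.6,-0.8],[0,0,0]]
    - [3,[0,7.6,-0.4],[0,0,0]]
    - [3,[0,7.6,0.1],[0,0,0]]
    - [3,[0,7.6,0.5],[0,0,0]]

```text
time_s: 10.43
eef_pos: [632.2, -235.4, 164.3]
ee_rot: [0.001, 0.714, 0.7, -0.001]
force: [-6.2, -1.5, 5.4]
grip_width: 0.116
```

```bash
python3 -c "
from h import *
st()"
```

```text
t 10.43 p [ 632.2 -235.4  164.3] zax [-0.    -0.002 -1.   ] xax [ 0.021  1.    -0.002] F [-6.2 -1.5  5.4] w 9.9 q [-0.53  0.7   1.07 -0.    1.37 -0.51]
```

carry_out:
  plan:
    - [3,[0,7.5,1],[0,0,0]]
    - [3,[0,7.4,1.4],[0,0,0]]
    - [3,[0,7.3,2],[0,0,0]]
    - [3,[0,7.2,2.4],[0,0,0]]
    - [3,[0,6,2.4],[0,0,0]]
    - [3,[0,5,2.2],[0,0,0]]

```text
time_s: 10.93
eef_pos: [672.9, -236.3, 152.4]
ee_rot: [0.001, 0.715, 0.7, -0.0]
force: [1.9, -2.2, 10.2]
grip_width: 0.123
```

```bash
python3 -c "
from h import *
st()"
```

```text
t 10.93 p [ 672.9 -236.3  152.4] zax [ 0.    -0.002 -1.   ] xax [ 0.021  1.    -0.002] F [ 1.9 -2.2 10.2] w 10.5 q [-0.5   0.8   0.92 -0.    1.42 -0.48]
```

carry_out:
  plan:
    - [3,[0,3,1.5],[0,0,0]]
    - [3,[0,3,1.5],[0,0,0]]
    - [3,[0,2,1],[0,0,0]]
    - [3,[0,0,0],[0,0,0]]

```text
time_s: 11.27
eef_pos: [677.5, -236.4, 150.3]
ee_rot: [-0.003, 0.715, 0.7, -0.003]
force: [-29.4, 1.2, 21.5]
grip_width: 0.119
```

```bash
python3 -c "
from h import *
st()
d=ctrl.capture('scene');a=d['color'];a=a[80:230,165:285]
cv2.imwrite('pics/k5.png',cv2.resize(a,None,fx=4,fy=4,interpolation=cv2.INTER_CUBIC))
"
```

```text
t 11.27 p [ 677.5 -236.4  150.3] zax [-0.009 -0.001 -1.   ] xax [ 0.021  1.    -0.001] F [-29.4   1.2  21.5] w 10.1 q [-0.5   0.82  0.89 -0.    1.44 -0.47]
```

View pics/k5.png

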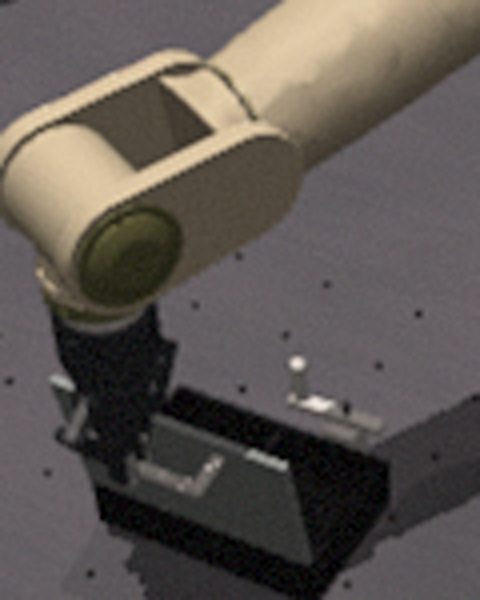

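carry_out:
  plan:
    - [12,[0,-2,-1],[0,0,0]]
    - [24,[0,-1,0],[0,0,0]]
    - [24,[0,0,0],[0,0,0]]
    - [24,[0,0,0],[0,0,0]]

```text
time_s: 11.65
eef_pos: [678.0, -235.2, 148.2]
ee_rot: [0.0, 0.714, 0.7, 0.0]
force: [0.5, -0.2, -0.9]
grip_width: 0.284
```

```bash
python3 -c "
from h import *
st()"
```

```text
t 11.65 p [ 678.  -235.2  148.2] zax [ 0.001  0.    -1.   ] xax [0.02 1.   0.  ] F [ 0.5 -0.2 -0.9] w 24.2 q [-0.5   0.82  0.9   0.    1.42 -0.48]
```

carry_out:
  plan:
    - [24,[0,0,-8],[0,0,0]]
    - [24,[0,0,-12],[0,0,0]]
    - [24,[0,0,-15],[0,0,0]]
    - [24,[0,0,-15],[0,0,0]]
    - [24,[0,0,-15],[0,0,0]]
    - [24,[0,0,0],[0,0,0]]

```text
time_s: 12.15
eef_pos: [678.8, -235.8, 218.2]
ee_rot: [0.003, 0.714, 0.7, 0.001]
force: [0.4, -0.7, 1.0]
grip_width: 0.282
```

```bash
python3 -c "
from h import *
st()
d=ctrl.capture('scene');a=d['color'];a=a[80:230,165:285]
cv2.imwrite('pics/k6.png',cv2.resize(a,None,fx=4,fy=4,interpolation=cv2.INTER_CUBIC))
"
```

```text
t 12.15 p [ 678.8 -235.8  218.2] zax [ 0.006 -0.003 -1.   ] xax [ 0.02   1.    -0.003] F [ 0.4 -0.7  1. ] w 24.1 q [-0.5   0.78  0.79  0.    1.56 -0.48]
```

View pics/k6.png

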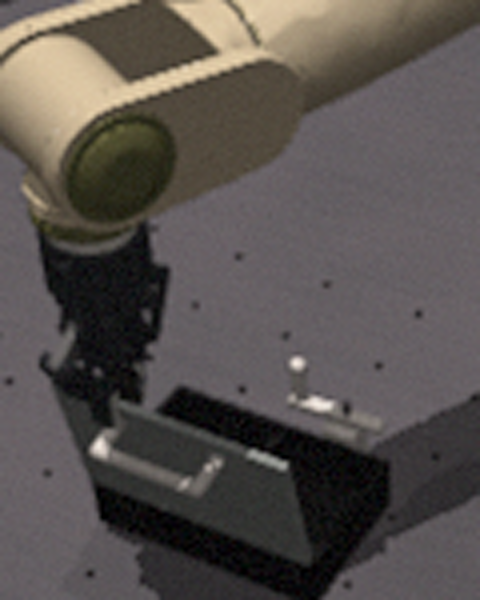

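carry_out:
  plan:
    - [30,[0,-30,-14],[0,0,0]]
    - [40,[0,-36,-14],[0,0,0]]
    - [50,[0,-36,-14],[0,0,0.9]]
    - [50,[4,-36,-14],[0,0,0.9]]
    - [50,[8,-34,-14],[0,0,0.9]]
    - [50,[12,-30,-10],[0,0,0.9]]
    - [50,[20,-20,0],[0,0,0.9]]
    - [50,[20,-20,0],[0,0,0.9]]
    - [50,[15,-25,0],[0,0,0.9]]
    - [50,[10,-28,0],[0,0,0.9]]
    - [50,[0,-30,0],[0,0,0.9]]
    - [50,[0,-30,0],[0,0,0.9]]
    - [50,[0,-30,0],[0,0,0.9]]
    - [50,[0,-30,0],[0,0,0.9]]
    - [50,[0,-30,0],[0,0,0.9]]
    - [50,[0,-30,0],[0,0,0.9]]
    - [50,[0,-30,0],[0,0,0.6]]
    - [50,[0,0,0],[0,0,0]]

```text
time_s: 13.7
eef_pos: [333.9, 98.0, 293.1]
ee_rot: [-0.001, 0.996, 0.084, 0.0]
force: [0.5, -0.4, 0.4]
grip_width: 0.586
```

```bash
cat >> h.py <<'E'
BY=.111; A=.42
bex=np.array([np.cos(BY),np.sin(BY),0]); bey=np.array([-np.sin(BY),np.cos(BY),0]); bez=np.array([0,0,1.])
fm=np.array([580.2,235.3,55.])-3.7*bex; sx=np.cos(A)*bex+np.sin(A)*bez; fn=-np.sin(A)*bex+np.cos(A)*bez
def fl(s,y,h): return fm+s*sx+y*bey+h*fn
E
python3 -c "
from h import *
st()
Rt=wpose(.17,.48); g=fl(-2,-97,1.5); z=Rt.as_matrix()[:,2]
go(Rt,np.round(g-z*150,1),np.round(g-z*60,1),np.round(g,1))
d=ctrl.capture('top');a=d['color'][150:250,135:265]
cv2.imwrite('pics/b1.png',cv2.resize(a,None,fx=6,fy=6,interpolation=cv2.INTER_CUBIC))
a=d['color'][100:270,290:400]; cv2.imwrite('pics/c1.png',cv2.resize(a,None,fx=4,fy=4,interpolation=cv2.INTER_CUBIC))
"
```

```text
t 13.70 p [333.9  98.  293.1] zax [-0.     0.001 -1.   ] xax [0.986 0.168 0.   ] F [ 0.5 -0.4  0.4] w 50.0 q [-0.06 -0.14  1.83  0.    1.45  1.35]
turn units [-0.01  4.58 -0.02] from [333.9  98.  293.1]
-> [516.6 126.5 188.6] tool shift [115.7   2.8 178.1] len 212
-> [557.5 133.5 108.8] tool shift [-0.   0.  89.9] len 90
-> [584.8 138.2  55.6] tool shift [ 0. -0. 60.] len 60
```

View pics/b1.png

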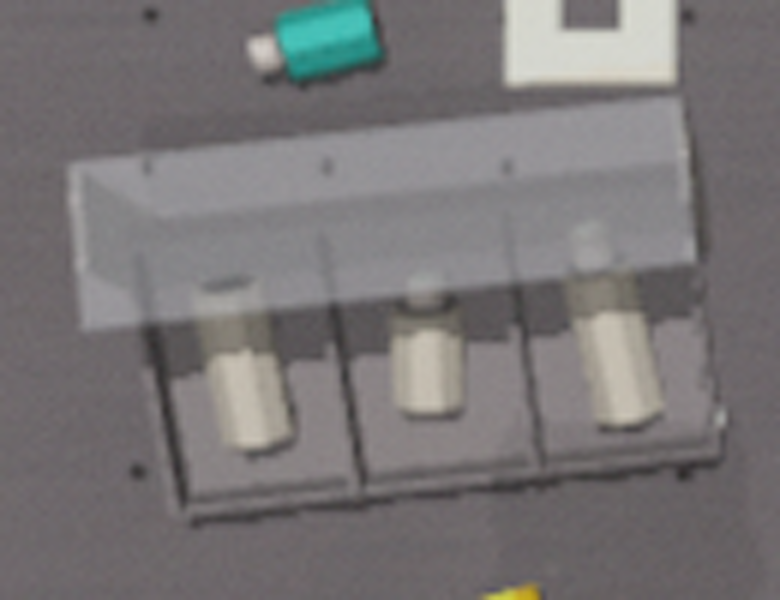

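View pics/c1.png

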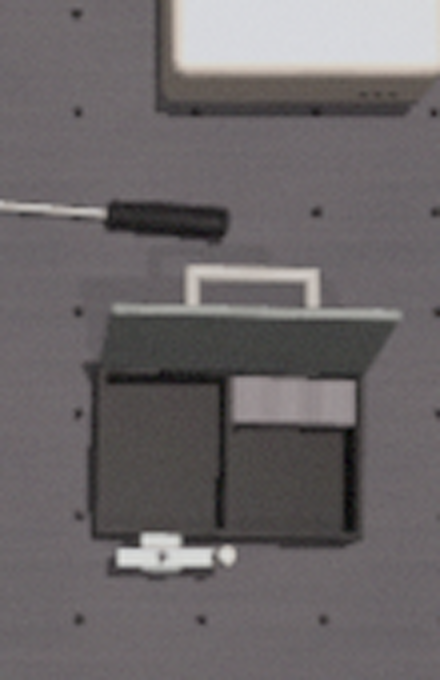

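c1 shows the lid standing open, the long bay at (160,450) and the short bay with its filler at (290,480). b1 shows the bin unobstructed. I'll verify the part axes with an overlay before reaching in.

```bash
python3 -c "
from h import *
t=ctrl.capture('top'); s=ctrl.capture('scene')
for d,o,sz,nm in((t,(135,150),(130,100),'t'),(s,(285,185),(130,110),'s')):
    a=cv2.resize(d['color'][o[1]:o[1]+sz[1],o[0]:o[0]+sz[0]],None,fx=6,fy=6,interpolation=cv2.INTER_CUBIC)
    f=lambda P: tuple(int(v) for v in ((proj(d,P)[0]-o+.5)*6-.5))
    for (sc,yc,dy,lo,hi,tip) in((5,-97,.06,-52,28,52),(3,-1,-.09,-34,16,34)):
        pt=lambda x,w,h: fl(sc+x*np.cos(dy)-w*np.sin(dy),yc+x*np.sin(dy)+w*np.cos(dy),h)
        for w,h in((7.5,36),(-7.5,36),(18,25.5),(-18,25.5)): cv2.line(a,f(pt(lo,w,h)),f(pt(hi,w,h)),(0,0,255),1)
        cv2.circle(a,f(pt(tip,0,18)),4,(0,255,0),1); cv2.circle(a,f(fl(-2,yc,36)),4,(255,0,0),1)
    cv2.imwrite('pics/ov%s.png'%nm,a)
"
```

```text
(no output)
```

View pics/ovt.png

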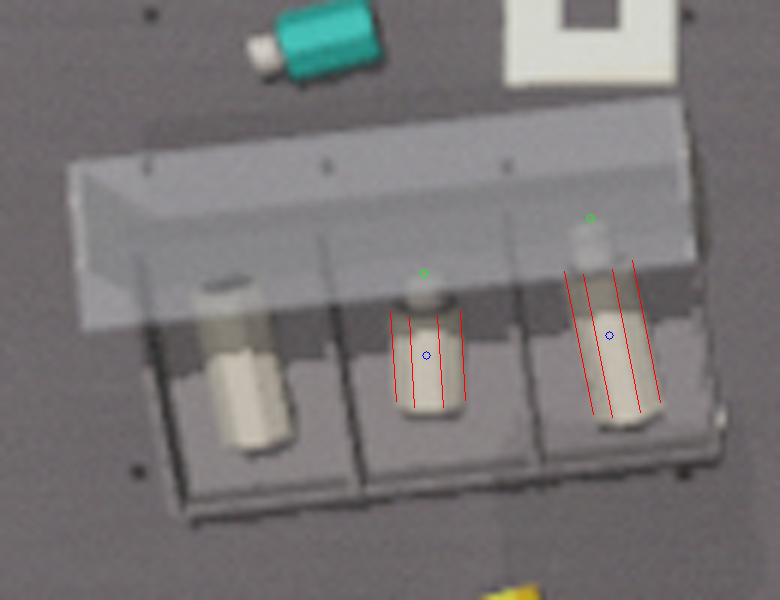

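View pics/ovs.png

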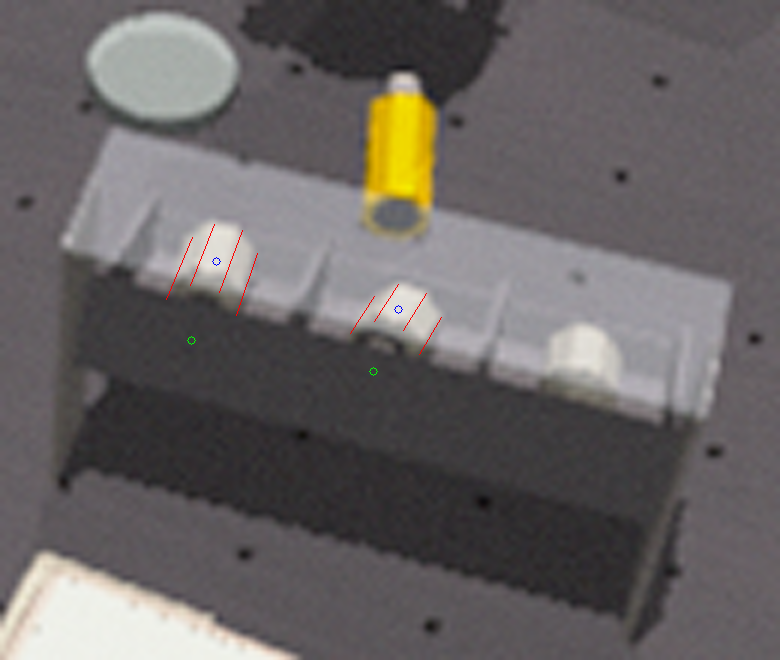

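```bash
python3 -c "
from h import *
Rt=wpose(.165,.48); g=fl(-4,-97.3,1.5); z=Rt.as_matrix()[:,2]
go(Rt,np.round(g-z*150,1),np.round(g-z*60,1),np.round(g,1))
"
```

```text
turn units [-0.01  4.59  0.04] from [335.5  94.5 293. ]
-> [514.7 126.3 187.8] tool shift [112.9  -1.9 177.4] len 210
-> [555.7 133.2 108. ] tool shift [ 0.  -0.1 90. ] len 90
-> [583.1 137.7  54.7] tool shift [ 0.   0.1 60.1] len 60
```

carry_out:
  plan:
    - [50,[0,0,0],[0,0.92,0.01]]
    - [50,[0,0,0],[0,0.92,0.01]]
    - [50,[0,0,0],[0,0.92,0.01]]
    - [50,[0,0,0],[0,0.92,0.01]]
    - [50,[0,0,0],[0,0.91,0]]
    - [50,[19,0,29],[0,0,0]]
    - [50,[19,0,30],[0,0,0]]
    - [50,[19,0,30],[0,0,0]]
    - [50,[19,0,30],[0,0,0]]
    - [50,[19,0,30],[0,0,0]]
    - [50,[18,-2,28],[0,0,0]]
    - [50,[0,0,20],[0,0,0]]
    - [50,[0,0,20],[0,0,0]]
    - [50,[0,0,20],[0,0,0]]
    - [50,[0,0,0],[0,0,0]]
    - [50,[0,0,0],[0,0,0]]

```text
time_s: 15.18
eef_pos: [542.0, 129.8, 134.6]
ee_rot: [-0.02, 0.968, 0.079, 0.236]
force: [-0.6, 0.0, 0.5]
grip_width: 0.584
```

```bash
python3 -c "
from h import *
st()
Rt=wpose(.165,.48); g=fl(-4,-97.3,1.5); z=Rt.as_matrix()[:,2]
go(Rt,np.round(g-z*60,1),np.round(g,1))
for n,b in (('top',(130,140,270,270)),('scene',(270,120,430,290))):
    a=ctrl.capture(n)['color'][b[1]:b[3],b[0]:b[2]]
    cv2.imwrite('pics/b2%s.png'%n,cv2.resize(a,None,fx=4,fy=4,interpolation=cv2.INTER_CUBIC))
"
```

```text
t 15.18 p [542.  129.8 134.6] zax [ 0.454  0.075 -0.888] xax [0.876 0.144 0.46 ] F [-0.6  0.   0.5] w 49.8 q [-0.01  0.28  1.9   0.17  0.49  1.26]
turn units [ 0.    0.02 -0.02] from [542.  129.8 134.6]
-> [555.7 133.2 108. ] tool shift [ 0.2 -1.1 30.1] len 30
-> [583.1 137.7  54.7] tool shift [ 0.   0.1 60.1] len 60
```

View pics/b2top.png

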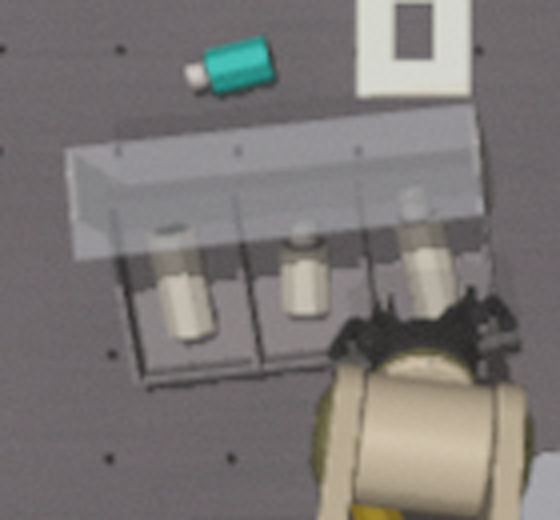

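View pics/b2scene.png

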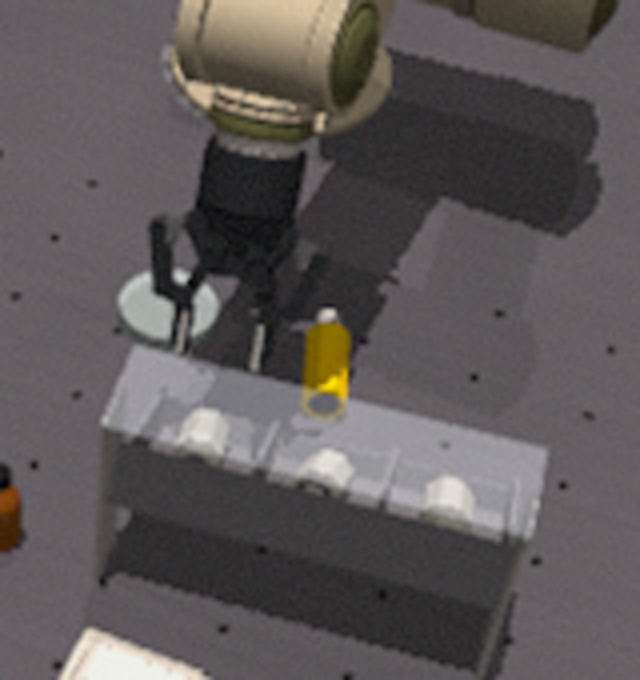

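carry_out:
  plan:
    - [50,[0,-1,20],[0,0,0]]
    - [50,[0,0,20],[0,0,0]]
    - [50,[0,0,15],[0,0,0]]
    - [50,[0,0,12],[0,0,0]]
    - [50,[0,0,10],[0,0,0]]
    - [50,[0,0,5],[0,0,0]]
    - [50,[0,0,0],[0,0,0]]

```text
time_s: 15.87
eef_pos: [579.5, 138.0, 62.6]
ee_rot: [-0.02, 0.968, 0.079, 0.237]
force: [0.4, -0.2, -0.1]
grip_width: 0.586
```

```bash
python3 -c "
from h import *
st()
Rt=wpose(.165,.48); g=fl(-4,-97.3,1.5)
go(Rt,np.round(g,1))
for n,b in (('top',(190,160,270,240)),('scene',(270,160,390,290))):
    a=ctrl.capture(n)['color'][b[1]:b[3],b[0]:b[2]]
    cv2.imwrite('pics/b3%s.png'%n,cv2.resize(a,None,fx=5,fy=5,interpolation=cv2.INTER_CUBIC))
"
```

```text
t 15.87 p [579.5 138.   62.6] zax [ 0.456  0.076 -0.887] xax [0.875 0.144 0.462] F [ 0.4 -0.2 -0.1] w 50.0 q [0.   0.48 1.85 0.22 0.34 1.22]
turn units [-0.   -0.   -0.01] from [579.5 138.   62.6]
-> [583.1 137.7  54.7] tool shift [-0.5  0.9  8.7] len 9
```

View pics/b3scene.png

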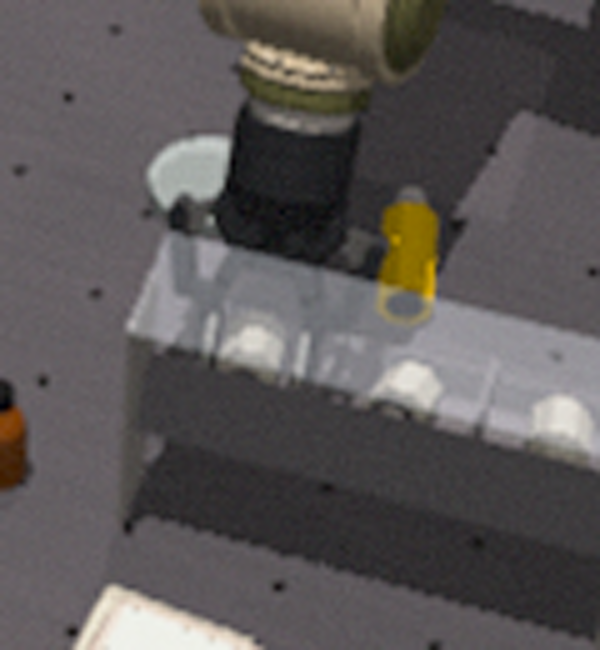

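View pics/b3top.png

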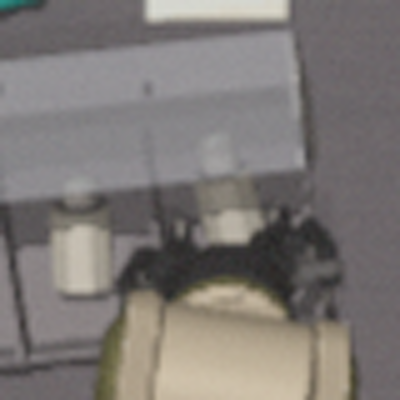

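carry_out:
  plan:
    - [50,[0,0.5,4],[0,0,0]]
    - [50,[0,0,3],[0,0,0]]
    - [50,[0,0,1],[0,0,0]]
    - [50,[0,0,0],[0,0,0]]

```text
time_s: 16.3
eef_pos: [583.1, 138.3, 55.4]
ee_rot: [-0.02, 0.968, 0.079, 0.237]
force: [0.9, 0.3, 0.0]
grip_width: 0.586
```

```bash
python3 -c "
from h import *
st()"
```

```text
t 16.30 p [583.1 138.3  55.4] zax [ 0.456  0.076 -0.887] xax [0.875 0.144 0.462] F [0.9 0.3 0. ] w 50.1 q [0.01 0.5  1.84 0.23 0.33 1.21]
```

carry_out:
  plan:
    - [30,[0,0,0],[0,0,0]]
    - [30,[0,0,0],[0,0,0]]
    - [30,[0,0,0],[0,0,0]]
    - [30,[0,0,0],[0,0,0]]
    - [30,[0,0,0],[0,0,0]]
  grip_force: 50

```text
time_s: 16.72
eef_pos: [583.0, 138.3, 55.9]
ee_rot: [-0.02, 0.968, 0.08, 0.237]
force: [-4.4, -1.8, 5.0]
grip_width: 0.412
```

```bash
python3 -c "
from h import *
st()"
```

```text
t 16.72 p [583.  138.3  55.9] zax [ 0.456  0.076 -0.887] xax [0.875 0.145 0.462] F [-4.4 -1.8  5. ] w 35.2 q [0.01 0.5  1.84 0.23 0.33 1.21]
```

carry_out:
  plan:
    - [30,[0,0,-5],[0,0,0]]
    - [30,[0.5,0,-9],[0,0,0]]
    - [30,[0.6,0,-10],[0,0,0]]
    - [30,[0.6,0,-10],[0,0,0]]
    - [30,[0.4,0,-6],[0,0,0]]
    - [30,[0,0,0],[0,0,0]]

```text
time_s: 17.22
eef_pos: [566.9, 135.5, 93.9]
ee_rot: [-0.02, 0.968, 0.079, 0.238]
force: [-0.4, -0.5, -2.2]
grip_width: 0.416
```

```bash
python3 -c "
from h import *
st()
for n,b in (('top',(190,160,270,240)),('scene',(270,160,390,290))):
    a=ctrl.capture(n)['color'][b[1]:b[3],b[0]:b[2]]
    cv2.imwrite('pics/b4%s.png'%n,cv2.resize(a,None,fx=5,fy=5,interpolation=cv2.INTER_CUBIC))
"
```

```text
t 17.22 p [566.9 135.5  93.9] zax [ 0.458  0.076 -0.886] xax [0.874 0.144 0.465] F [-0.4 -0.5 -2.2] w 35.6 q [-0.    0.4   1.87  0.2   0.4   1.24]
```

View pics/b4scene.png

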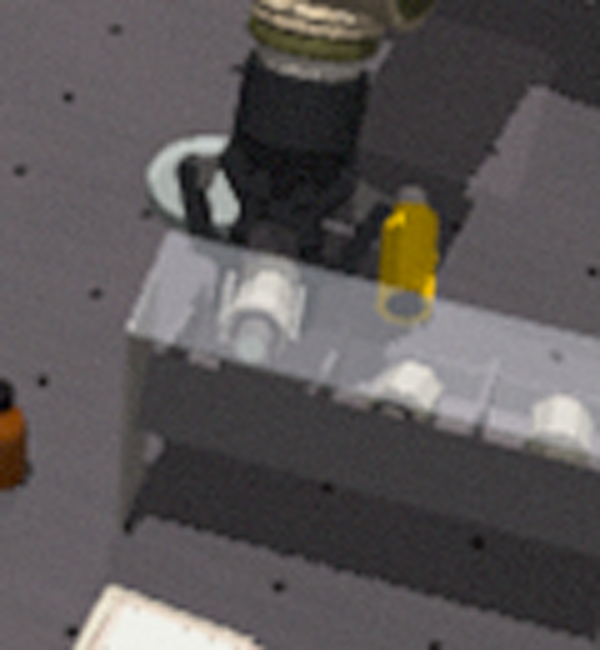

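View pics/b4top.png

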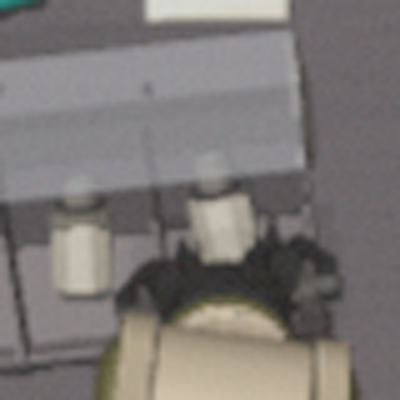

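carry_out:
  plan:
    - [30,[-20,0,-12],[0,0,0]]
    - [30,[-26,0,-18],[0,0,0]]
    - [30,[-26,0,-18],[0,0,0]]
    - [30,[-26,0,-20],[0,0,0]]
    - [30,[-20,0,-28],[0,0,0]]
    - [30,[-10,0,-28],[0,0,0]]
    - [30,[0,0,-30],[0,0,0]]
    - [30,[0,0,-25],[0,-0.8,0]]
    - [30,[0,0,-10],[0,-0.8,0]]
    - [30,[0,0,0],[0,-0.8,0]]
    - [30,[0,0,0],[0,-0.8,0]]
    - [30,[0,0,0],[0,-0.8,0]]
    - [30,[0,0,0],[0,0,0.9]]
    - [30,[0,0,0],[0,0,0.9]]
    - [30,[0,0,0],[0,0,0]]

```text
time_s: 18.57
eef_pos: [369.4, 102.8, 200.4]
ee_rot: [-0.006, 0.999, -0.014, 0.03]
force: [-0.7, -0.2, -2.1]
grip_width: 0.413
```

```bash
cat >> h.py <<'E'
CC=np.array([553.5,-215.5,0]); CY=-.021
cex=np.array([np.cos(CY),np.sin(CY),0]); cey=np.array([-np.sin(CY),np.cos(CY),0])
def cs(x,y,z): return CC+x*cex+y*cey+np.array([0,0,z])
E
python3 -c "
from h import *
st()
s=ctrl.capture('scene'); t=ctrl.capture('top')
cv2.imwrite('pics/d1s.png',s['color']); cv2.imwrite('pics/d1t.png',t['color'])
# case rim check in top: inner geometry
cr=lambda c:(np.array(c)+.5)/4-.5+np.array((290,100))
P=pts(t,cr([(93,538),(358,540)]),50); print('front rim outer',P, (P-CC)@cex,(P-CC)@cey)
P=pts(t,cr([(218,525),(224,380)]),42); print('mid wall',(P-CC)@cex,(P-CC)@cey)
P=pts(t,cr([(293,425)]),42); print('filler front',(P-CC)@cex,(P-CC)@cey)
P=pts(t,cr([(227,555)]),110); print('knob',P)
"
```

```text
t 18.57 p [369.4 102.8 200.4] zax [ 0.06   0.011 -0.998] xax [ 0.998 -0.028  0.06 ] F [-0.7 -0.2 -2.1] w 35.3 q [-0.05 -0.01  1.97  0.02  1.13  1.55]
front rim outer [[ 483.09997936 -105.60866156   50.        ]
 [ 481.83648981 -316.8738981    50.        ]] [-72.6920465  -69.51901357] [ 108.38881652 -102.85636908]
mid wall [-59.62620873  57.67010804] [7.84722068 4.12683913]
filler front [22.36459078] [-51.81371676]
knob [[ 467.42426075 -204.52819     110.        ]]
```

View pics/d1s.png

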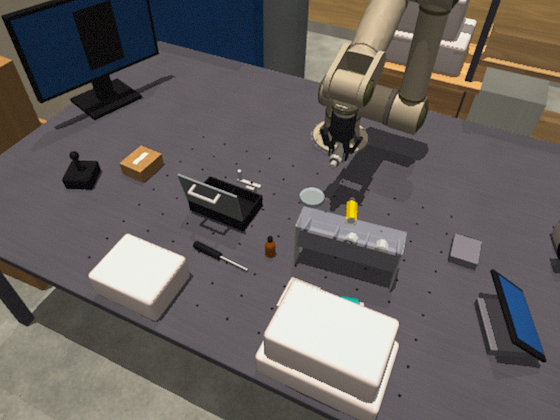

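```bash
python3 -c "
from h import *
q=ctrl.sense(); c,r=cur()
print('at grip: floor s,h of TCP', (np.array([583,138.3,55.9])-fm)@sx,(np.array([583,138.3,55.9])-fm)@fn)
off=wpose(.165,.478).inv().apply(fl(2,-97.5,18)-np.array([583,138.3,55.9])); print('centre in tool',off)
print('expected tip world',c+r.apply(off)+r.apply([52*np.cos(.06),0,-52*np.sin(-.06)*0]))
for n in('scene','top'):
    d=ctrl.capture(n); C=c+r.apply(off); ax=r.apply([np.cos(.06),0,np.sin(.06)]); print(n,proj(d,C+52*ax),proj(d,C-52*ax),ax)
    u,v=proj(d,C+52*ax)[0].astype(int); a=d['color'][v-40:v+40,u-40:u+40]; cv2.imwrite('pics/d2%s.png'%n,cv2.resize(a,None,fx=6,fy=6,interpolation=cv2.INTER_CUBIC))
"
```

```text
at grip: floor s,h of TCP -3.5247241774723963 2.559710258583074
centre in tool [  6.37438217   0.71810475 -15.11276762]
expected tip world [426.4594385  100.63112307 219.16689839]
scene [[330.48929251 165.79176132]] [[342.55894654 146.9614816 ]] [ 9.99771944e-01 -2.13525152e-02  3.61336258e-04]
top [[244.17505818 251.11867626]] [[243.05116626 288.04961602]] [ 9.99771944e-01 -2.13525152e-02  3.61336258e-04]
```

View pics/d2scene.png

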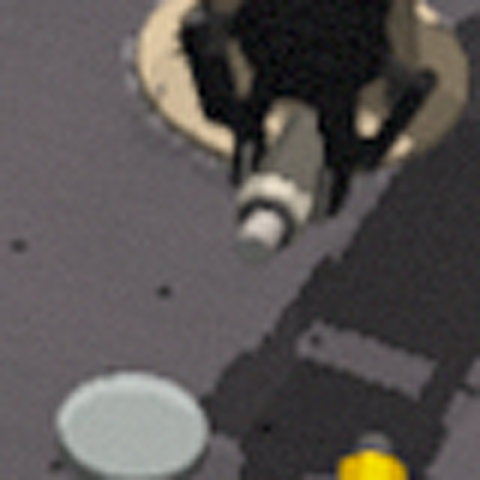

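View pics/d2top.png

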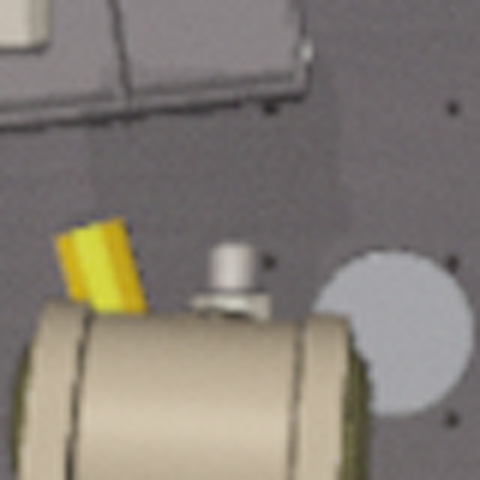

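```bash
python3 -c "
from h import *
Rt=wpose(-.021,.06); off=np.array([5.,0,-15.1])
c=cs(0,52,6+18)-Rt.apply(off); print(c)
go(Rt,np.round(c+[0,0,170],1),np.round(c+[0,0,60],1),np.round(c,1))"
```

```text
[ 550.50727437 -163.42567541    8.62735181]
turn units [-0.12 -0.01 -0.02] from [369.2 102.8 200.7]
-> [ 550.5 -163.4  178.6] tool shift [185.2 262.3  33.3] len 323
-> [ 550.5 -163.4   68.6] tool shift [ -6.6   0.  109.8] len 110
-> [ 550.5 -163.4    8.6] tool shift [-3.6  0.  59.9] len 60
```

carry_out:
  plan:
    - [30,[10,15,2],[-0.12,0,0]]
    - [30,[20,28,4],[0,0,0]]
    - [30,[21,29.5,4],[0,0,0]]
    - [30,[21,29.5,4],[0,0,0]]
    - [30,[21,29.5,4],[0,0,0]]
    - [30,[21,29.5,4],[0,0,0]]
    - [30,[21,29.5,4],[0,0,0]]
    - [30,[21,29.5,4],[0,0,0]]
    - [30,[19,27.5,3],[0,0,0]]
    - [30,[10,14.3,0],[0,0,0]]
    - [30,[-1.6,0,25],[0,0,0]]
    - [30,[-1.6,0,25],[0,0,0]]
    - [30,[-1.6,0,20],[0,0,0]]
    - [30,[0,0,0],[0,0,0]]
    - [30,[0,0,0],[0,0,0]]

```text
time_s: 20.02
eef_pos: [548.6, -163.5, 108.6]
ee_rot: [0.0, 0.999, -0.012, 0.03]
force: [0.9, -1.0, -1.8]
grip_width: 0.416
```

```bash
python3 -c "
from h import *
st()
Rt=wpose(-.021,.06); off=np.array([5.,0,-15.1])
c=cs(0,52,6+18)-Rt.apply(off)
go(Rt,np.round(c+[0,0,50],1),np.round(c,1))
for n,b in (('top',(300,150,390,260)),('scene',(165,110,285,240))):
    a=ctrl.capture(n)['color'][b[1]:b[3],b[0]:b[2]]
    cv2.imwrite('pics/e1%s.png'%n,cv2.resize(a,None,fx=5,fy=5,interpolation=cv2.INTER_CUBIC))
"
```

```text
t 20.02 p [ 548.6 -163.5  108.6] zax [ 0.059 -0.001 -0.998] xax [ 0.998 -0.024  0.059] F [ 0.9 -1.  -1.8] w 35.5 q [-0.51  0.51  1.55  0.03  1.03  1.07]
turn units [-0.    0.01 -0.03] from [ 548.6 -163.5  108.6]
-> [ 550.5 -163.4   58.6] tool shift [-1.1 -0.1 50. ] len 50
-> [ 550.5 -163.4    8.6] tool shift [-3.   0.  49.9] len 50
```

View pics/e1scene.png

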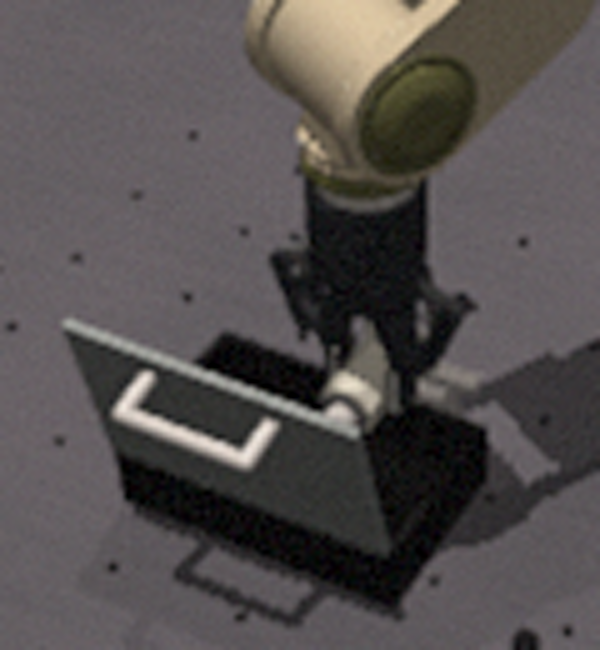

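View pics/e1top.png

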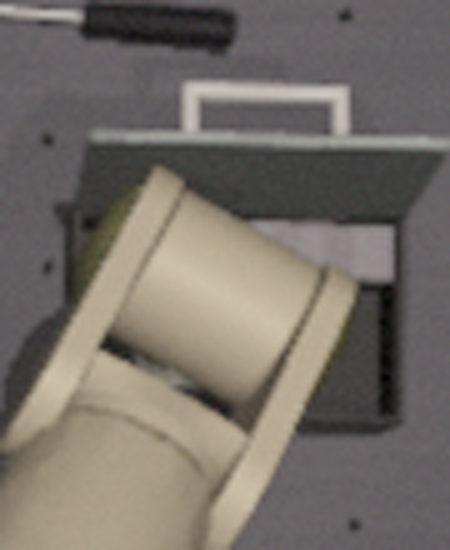

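carry_out:
  plan:
    - [30,[-1.5,0,20],[0,0,0]]
    - [30,[-1.5,0,20],[0,0,0]]
    - [30,[-1,0,18],[0,0,0]]
    - [30,[-1,0,15],[0,0,0]]
    - [30,[-0.8,0,12],[0,0,0]]
    - [30,[-0.4,0,6],[0,0,0]]
    - [30,[0,0,0],[0,0,0]]
    - [30,[0,0,0],[0,0,0]]

```text
time_s: 20.78
eef_pos: [548.7, -163.8, 18.4]
ee_rot: [0.001, 0.999, -0.012, 0.031]
force: [0.3, -1.5, -2.3]
grip_width: 0.409
```

```bash
python3 -c "
from h import *
st()"
```

```text
t 20.78 p [ 548.7 -163.8   18.4] zax [ 0.062 -0.002 -0.998] xax [ 0.998 -0.025  0.062] F [ 0.3 -1.5 -2.3] w 35.0 q [-0.51  0.64  1.62  0.04  0.83  1.06]
```

Still 10 mm to go. I'll lower slowly and watch the force.

carry_out:
  plan:
    - [30,[0,0,2.5],[0,0,0]]
    - [30,[0,0,2],[0,0,0]]
    - [30,[0,0,1.5],[0,0,0]]
    - [30,[0,0,1],[0,0,0]]
    - [30,[0,0,0],[0,0,0]]

```text
time_s: 21.2
eef_pos: [548.5, -163.6, 10.5]
ee_rot: [0.0, 0.999, -0.013, 0.03]
force: [-0.1, -0.8, -3.0]
grip_width: 0.417
```

```bash
python3 -c "
from h import *
st()"
```

```text
t 21.20 p [ 548.5 -163.6   10.5] zax [ 0.06  -0.002 -0.998] xax [ 0.998 -0.025  0.06 ] F [-0.1 -0.8 -3. ] w 35.6 q [-0.51  0.65  1.62  0.04  0.82  1.06]
```

carry_out:
  plan:
    - [30,[0,0,1],[0,0,0]]
    - [30,[0,0,0.8],[0,0,0]]
    - [30,[0,0,0],[0,0,0]]

```text
time_s: 21.45
eef_pos: [548.7, -163.6, 8.8]
ee_rot: [0.001, 0.999, -0.013, 0.03]
force: [0.3, -0.2, -2.9]
grip_width: 0.417
```

```bash
python3 -c "
from h import *
st()"
```

```text
t 21.45 p [ 548.7 -163.6    8.8] zax [ 0.061 -0.002 -0.998] xax [ 0.998 -0.025  0.061] F [ 0.3 -0.2 -2.9] w 35.6 q [-0.51  0.65  1.62  0.04  0.82  1.06]
```

carry_out:
  plan:
    - [30,[0,0,0.7],[0,0,0]]
    - [30,[0,0,0.6],[0,0,0]]
    - [30,[0,0,0],[0,0,0]]

```text
time_s: 21.7
eef_pos: [548.8, -163.6, 8.6]
ee_rot: [0.001, 0.999, -0.012, 0.03]
force: [-6.2, 1.2, 9.9]
grip_width: 0.415
```

```bash
python3 -c "
from h import *
st()"
```

```text
t 21.70 p [ 548.8 -163.6    8.6] zax [ 0.061 -0.002 -0.998] xax [ 0.998 -0.025  0.061] F [-6.2  1.2  9.9] w 35.4 q [-0.51  0.65  1.62  0.04  0.82  1.06]
```

carry_out:
  plan:
    - [30,[0,0,0.6],[0,0,0]]
    - [30,[0,0,0.5],[0,0,0]]
    - [30,[0,0,0],[0,0,0]]

```text
time_s: 21.95
eef_pos: [548.8, -163.7, 8.5]
ee_rot: [0.001, 0.999, -0.012, 0.03]
force: [-11.3, 3.8, 21.9]
grip_width: 0.416
```

```bash
python3 -c "
from h import *
st()"
```

```text
t 21.95 p [ 548.8 -163.7    8.5] zax [ 0.061 -0.002 -0.998] xax [ 0.998 -0.025  0.061] F [-11.3   3.8  21.9] w 35.5 q [-0.51  0.65  1.62  0.04  0.82  1.06]
```

carry_out:
  plan:
    - [36,[0,0,-0.8],[0,0,0]]
    - [44,[0,0,-0.3],[0,0,0]]
    - [54,[0,0,0],[0,0,0]]
    - [54,[0,0,0],[0,0,0]]
    - [54,[0,0,0],[0,0,0]]

```text
time_s: 22.37
eef_pos: [548.8, -163.6, 7.4]
ee_rot: [0.0, 0.999, -0.012, 0.03]
force: [-0.3, 0.3, -0.0]
grip_width: 0.632
```

```bash
python3 -c "
from h import *
st()"
```

```text
t 22.37 p [ 548.8 -163.6    7.4] zax [ 0.061 -0.002 -0.998] xax [ 0.998 -0.025  0.061] F [-0.3  0.3 -0. ] w 54.0 q [-0.51  0.66  1.62  0.04  0.81  1.06]
```

carry_out:
  plan:
    - [54,[0,0,-10],[0,0,0]]
    - [54,[0,0,-20],[0,0,0]]
    - [54,[0,0,-25],[0,0,0]]
    - [54,[0,0,-30],[0,0,0]]
    - [54,[0,0,-35],[0,0,0]]
    - [54,[0,0,-40],[0,0,0]]
    - [54,[-15,-20,-20],[0,0,0]]
    - [50,[-20,-32,0],[0,0,0]]
    - [50,[-20,-32,0],[0,0,0]]
    - [50,[-20,-32,0],[0,0,0]]
    - [50,[-20,-32,0],[0,0,0]]
    - [50,[-20,-32,0],[0,0,0]]
    - [50,[-20,-32,0],[0,0,0]]
    - [50,[-20,-32,0],[0,0,0]]
    - [50,[-15,-30,0],[0,0,0]]
    - [50,[0,-30,0],[0,0,0]]
    - [50,[0,-30,0],[0,0,0]]
    - [50,[0,0,0],[0,0,0]]

```text
time_s: 23.87
eef_pos: [376.0, 178.4, 177.6]
ee_rot: [-0.0, 0.999, -0.01, 0.031]
force: [1.3, -0.3, 0.3]
grip_width: 0.583
```

```bash
python3 -c "
from h import *
st()
for n,b in (('top',(300,150,390,260)),('scene',(165,110,285,240))):
    a=ctrl.capture(n)['color'][b[1]:b[3],b[0]:b[2]]
    cv2.imwrite('pics/e2%s.png'%n,cv2.resize(a,None,fx=5,fy=5,interpolation=cv2.INTER_CUBIC))
Rt=wpose(.03,.48); g=fl(-4,-1,1.5); z=Rt.as_matrix()[:,2]
go(Rt,np.round(g-z*150,1),np.round(g-z*60,1),np.round(g,1))
"
```

```text
t 23.87 p [376.  178.4 177.6] zax [ 0.062 -0.    -0.998] xax [ 0.998 -0.021  0.062] F [ 1.3 -0.3  0.3] w 49.8 q [ 0.17  0.1   1.92 -0.01  1.07  1.76]
turn units [ 0.14  4.   -0.49] from [376.2 175.5 177.2]
-> [503.2 231.3 187.8] tool shift [119.  -52.   49.9] len 139
-> [544.7 232.6 108. ] tool shift [-0.  -0.1 90. ] len 90
-> [572.4 233.4  54.7] tool shift [-0.   0.  60.1] len 60
```

View pics/e2top.png

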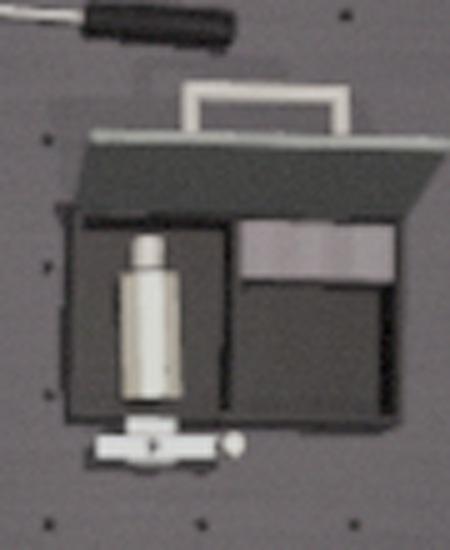

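View pics/e2scene.png

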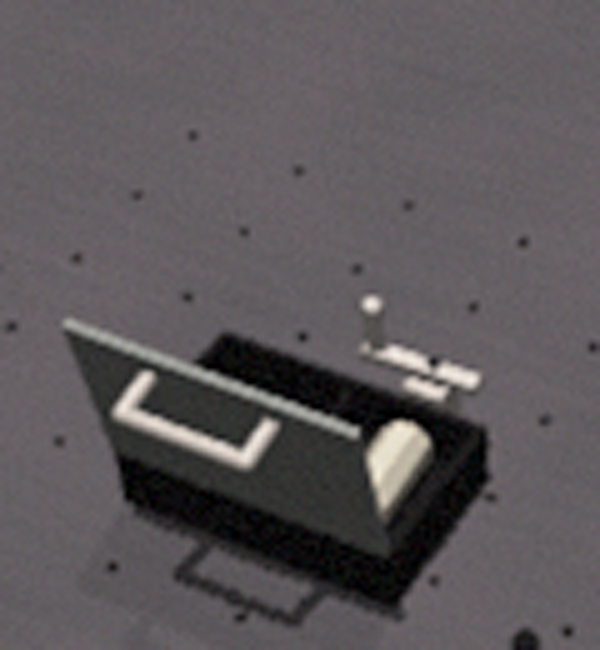

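carry_out:
  plan:
    - [50,[0,0,0],[0.03,1,-0.12]]
    - [50,[0,0,0],[0.03,1,-0.12]]
    - [50,[0,0,0],[0.04,1,-0.12]]
    - [50,[0,0,0],[0.04,1,-0.12]]
    - [50,[29,-13,12],[0,0,0]]
    - [50,[30,-13,12],[0,0,0]]
    - [50,[30,-13,13],[0,0,0]]
    - [50,[30,-13,13],[0,0,0]]
    - [50,[0,0,15],[0,0,0]]
    - [50,[0,0,15],[0,0,0]]
    - [50,[0,0,15],[0,0,0]]
    - [50,[0,0,15],[0,0,0]]
    - [50,[0,0,0],[0,0,0]]
    - [50,[0,0,0],[0,0,0]]

```text
time_s: 25.13
eef_pos: [531.5, 229.9, 134.0]
ee_rot: [-0.003, 0.971, 0.012, 0.237]
force: [0.5, -0.4, 1.2]
grip_width: 0.587
```

```bash
python3 -c "
from h import *
st()
for n,b in (('top',(130,140,270,270)),('scene',(270,120,430,290))):
    a=ctrl.capture(n)['color'][b[1]:b[3],b[0]:b[2]]
    cv2.imwrite('pics/f1%s.png'%n,cv2.resize(a,None,fx=4,fy=4,interpolation=cv2.INTER_CUBIC))
Rt=wpose(.03,.48); g=fl(-5,-1,1.5); z=Rt.as_matrix()[:,2]
go(Rt,np.round(g-z*60,1),np.round(g-z*10,1))
"
```

```text
t 25.13 p [531.5 229.9 134. ] zax [ 0.46   0.012 -0.888] xax [0.887 0.023 0.46 ] F [ 0.5 -0.4  1.2] w 50.1 q [ 0.25  0.35  1.81 -0.21  0.52  1.96]
turn units [ 0.01 -0.01 -0.03] from [531.6 230.6 135.2]
-> [543.8 232.5 107.6] tool shift [-1.9 -1.6 30.1] len 30
-> [566.9 233.2  63.2] tool shift [-0.  -0.  50.1] len 50
```

View pics/f1top.png

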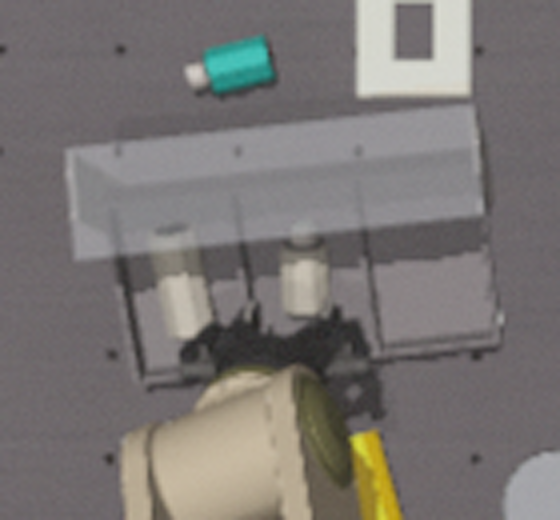

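View pics/f1scene.png

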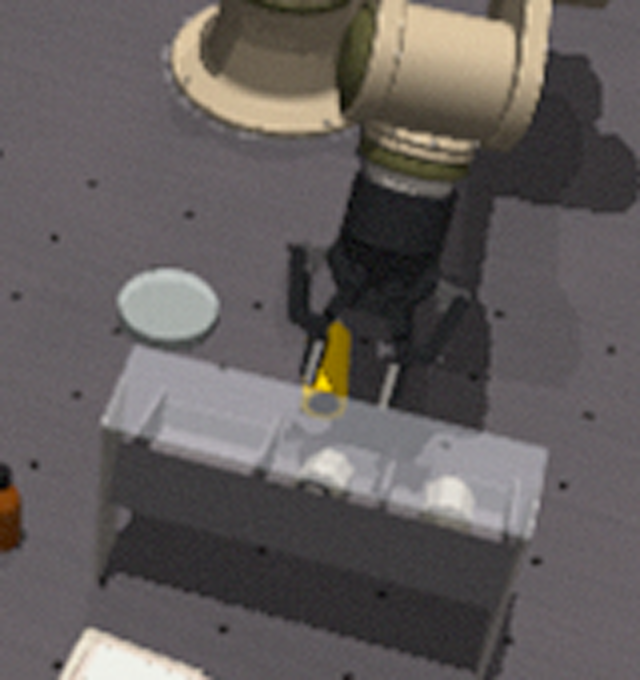

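carry_out:
  plan:
    - [50,[-1,-1,20],[0,0,0]]
    - [50,[-0.8,-0.5,20],[0,0,0]]
    - [50,[0,0,15],[0,0,0]]
    - [50,[0,0,12],[0,0,0]]
    - [50,[0,0,10],[0,0,0]]
    - [50,[0,0,3],[0,0,0]]
    - [50,[0,0,0],[0,0,0]]

```text
time_s: 25.82
eef_pos: [566.7, 233.5, 62.4]
ee_rot: [-0.003, 0.971, 0.013, 0.237]
force: [-0.8, -0.6, 0.8]
grip_width: 0.585
```

```bash
python3 -c "
from h import *
st()
Rt=wpose(.03,.48); g=fl(-5,-1,1.5)
go(Rt,np.round(g,1))
for n,b in (('top',(160,160,260,240)),('scene',(290,160,410,280))):
    a=ctrl.capture(n)['color'][b[1]:b[3],b[0]:b[2]]
    cv2.imwrite('pics/f2%s.png'%n,cv2.resize(a,None,fx=5,fy=5,interpolation=cv2.INTER_CUBIC))
"
```

```text
t 25.82 p [566.7 233.5  62.4] zax [ 0.461  0.013 -0.887] xax [0.887 0.024 0.461] F [-0.8 -0.6  0.8] w 50.0 q [ 0.24  0.52  1.77 -0.26  0.39  2.  ]
turn units [ 0.01  0.01 -0.03] from [566.7 233.5  62.4]
-> [571.5 233.3  54.3] tool shift [0.5 0.3 9.4] len 9
```

View pics/f2scene.png

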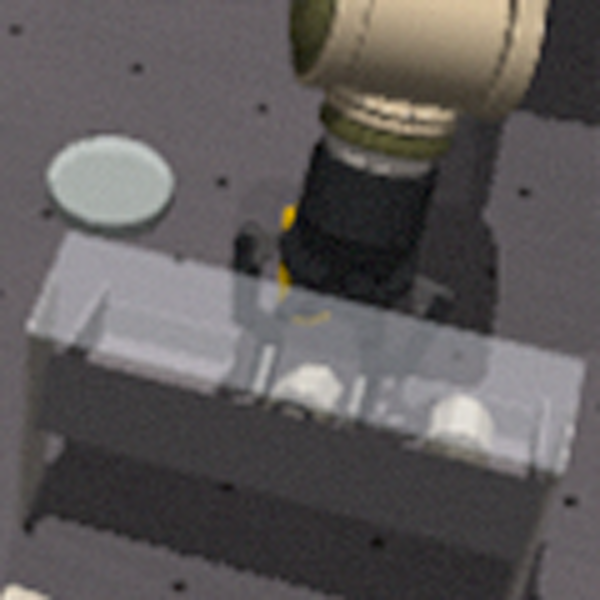

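View pics/f2top.png

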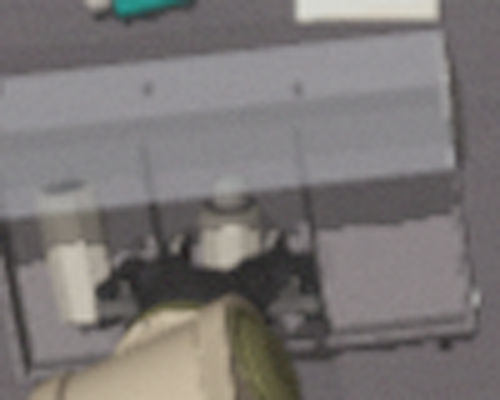

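carry_out:
  plan:
    - [50,[0,0,4],[0,0,0]]
    - [50,[0,0,3],[0,0,0]]
    - [50,[0,0,1.5],[0,0,0]]
    - [50,[0,0,0],[0,0,0]]
    - [50,[0,0,0],[0,0,0]]

```text
time_s: 26.33
eef_pos: [570.5, 233.7, 54.7]
ee_rot: [-0.003, 0.971, 0.013, 0.237]
force: [0.4, 0.3, 0.0]
grip_width: 0.586
```

```bash
python3 -c "
from h import *
st()"
```

```text
t 26.33 p [570.5 233.7  54.7] zax [ 0.461  0.013 -0.887] xax [0.887 0.024 0.461] F [0.4 0.3 0. ] w 50.0 q [ 0.24  0.54  1.77 -0.27  0.38  2.01]
```

carry_out:
  plan:
    - [30,[0,0,0],[0,0,0]]
    - [30,[0,0,0],[0,0,0]]
    - [30,[0,0,0],[0,0,0]]
    - [30,[0,0,0],[0,0,0]]
    - [30,[0,0,0],[0,0,0]]
  grip_force: 50

```text
time_s: 26.75
eef_pos: [570.5, 233.7, 55.1]
ee_rot: [-0.003, 0.971, 0.013, 0.237]
force: [-4.7, -0.9, 6.3]
grip_width: 0.41
```

```bash
python3 -c "
from h import *
st();c,r=cur();print((c-fm)@sx,(c-fm)@bey,(c-fm)@fn)"
```

```text
t 26.75 p [570.5 233.7  55.1] zax [ 0.461  0.013 -0.887] xax [0.887 0.024 0.461] F [-4.7 -0.9  6.3] w 35.0 q [ 0.24  0.54  1.77 -0.27  0.38  2.01]
-5.577102970463686 -0.48547104654665263 2.562158523232673
```

carry_out:
  plan:
    - [30,[0,0,-5],[0,0,0]]
    - [30,[0.5,0,-9],[0,0,0]]
    - [30,[0.6,0,-10],[0,0,0]]
    - [30,[0.6,0,-10],[0,0,0]]
    - [30,[0.4,0,-6],[0,0,0]]
    - [30,[-20,0,-12],[0,0,0]]
    - [30,[-26,0,-18],[0,0,0]]
    - [30,[-26,0,-18],[0,0,0]]
    - [30,[-26,0,-20],[0,0,0]]
    - [30,[-20,0,-28],[0,0,0]]
    - [30,[-10,0,-28],[0,0,0]]
    - [30,[0,0,-30],[0,0,0.15]]
    - [30,[0,0,-25],[0,-0.8,0.15]]
    - [30,[0,0,-10],[0,-0.8,0.16]]
    - [30,[0,0,0],[0,-0.8,0]]
    - [30,[0,0,0],[0,-0.8,0]]
    - [30,[0,0,0],[0,-0.8,0]]
    - [30,[0,0,0],[0,0,0]]

```text
time_s: 28.25
eef_pos: [355.5, 227.6, 201.0]
ee_rot: [-0.01, 0.999, -0.009, 0.03]
force: [0.4, 0.2, -2.4]
grip_width: 0.411
```

```bash
python3 -c "
from h import *
st();c,r=cur()
Rt=wpose(-.021,.06); off=np.array([5.5,0,-15.1])
for n in('scene','top'):
    d=ctrl.capture(n); C=c+r.apply(off); ax=r.apply([np.cos(.06),0,np.sin(.06)])
    u,v=proj(d,C+34*ax)[0].round().astype(int); print(n,u,v,proj(d,C+34*ax)); a=d['color'][v-40:v+40,u-40:u+40]; cv2.imwrite('pics/g1%s.png'%n,cv2.resize(a,None,fx=6,fy=6,interpolation=cv2.INTER_CUBIC))
g=cs(-18,-52,24)-Rt.apply(off)
go(Rt,np.round(g+[0,0,170],1),np.round(g+[0,0,60],1),np.round(g,1))
"
```

```text
t 28.25 p [355.5 227.6 201. ] zax [ 0.059  0.02  -0.998] xax [ 0.998 -0.019  0.059] F [ 0.4  0.2 -2.4] w 35.1 q [0.29 0.08 1.87 0.   1.13 1.88]
scene 373 171 [[372.54000628 171.45564507]]
top 200 263 [[199.73194752 262.5662749 ]]
turn units [-0.19 -0.02  0.02] from [354.1 227.6 200.2]
-> [ 529.8 -267.   178.6] tool shift [184.4 490.8  32.7] len 525
-> [ 529.8 -267.    68.6] tool shift [ -6.6   0.  109.8] len 110
-> [ 529.8 -267.     8.6] tool shift [-3.6  0.  59.9] len 60
```

View pics/g1scene.png

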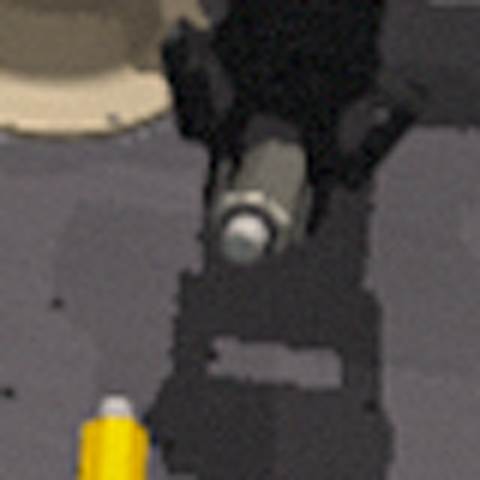

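View pics/g1top.png

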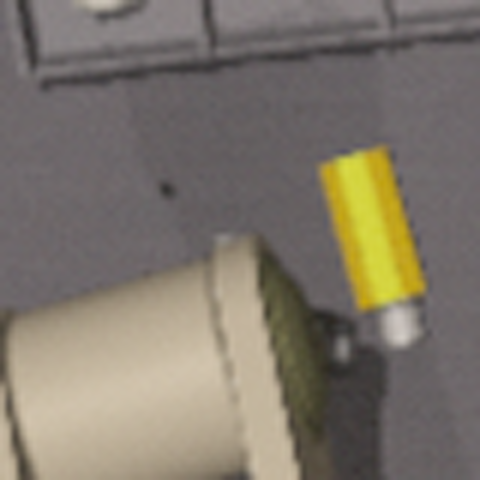

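carry_out:
  plan:
    - [30,[6,16,1],[-0.19,0,0]]
    - [30,[12,33,2],[0,0,0]]
    - [30,[12.5,33,2.2],[0,0,0]]
    - [30,[12.5,33,2.2],[0,0,0]]
    - [30,[12.5,33,2.2],[0,0,0]]
    - [30,[12.5,33,2.2],[0,0,0]]
    - [30,[12.5,33,2.2],[0,0,0]]
    - [30,[12.5,33,2.2],[0,0,0]]
    - [30,[12.5,33,2.2],[0,0,0]]
    - [30,[12.5,33,2.2],[0,0,0]]
    - [30,[12.5,33,2.2],[0,0,0]]
    - [30,[12.5,33,2.2],[0,0,0]]
    - [30,[12.5,33,2.2],[0,0,0]]
    - [30,[12.5,33,2.2],[0,0,0]]
    - [30,[12.5,33,2.2],[0,0,0]]
    - [30,[11,29,2],[0,0,0]]
    - [30,[5.4,16.8,1],[0,0,0]]
    - [30,[0,0,0],[0,0,0]]
    - [30,[0,0,0],[0,0,0]]

```text
time_s: 29.93
eef_pos: [543.0, -299.2, 176.7]
ee_rot: [0.0, 1.0, -0.009, 0.03]
force: [0.8, 1.2, -0.4]
grip_width: 0.41
```

```bash
python3 -c "
from h import *
st()
Rt=wpose(-.021,.06); off=np.array([5.5,0,-15.1])
g=cs(-18,-52,24)-Rt.apply(off)
go(Rt,np.round(g+[0,0,60],1),np.round(g+[0,0,10],1))
for n,b in (('scene',(165,110,285,240)),):
    a=ctrl.capture(n)['color'][b[1]:b[3],b[0]:b[2]]
    cv2.imwrite('pics/g2%s.png'%n,cv2.resize(a,None,fx=5,fy=5,interpolation=cv2.INTER_CUBIC))
"
```

```text
t 29.93 p [ 543.  -299.2  176.7] zax [ 0.06  -0.001 -0.998] xax [ 0.998 -0.018  0.06 ] F [ 0.8  1.2 -0.4] w 35.0 q [-0.71  0.54  1.32  0.04  1.24  0.87]
turn units [ 0.   -0.    0.02] from [ 543.  -299.2  176.7]
-> [ 529.8 -267.    68.6] tool shift [-20.4 -32.  107.1] len 114
-> [ 529.8 -267.    18.6] tool shift [-3.   0.  49.9] len 50
```

View pics/g2scene.png

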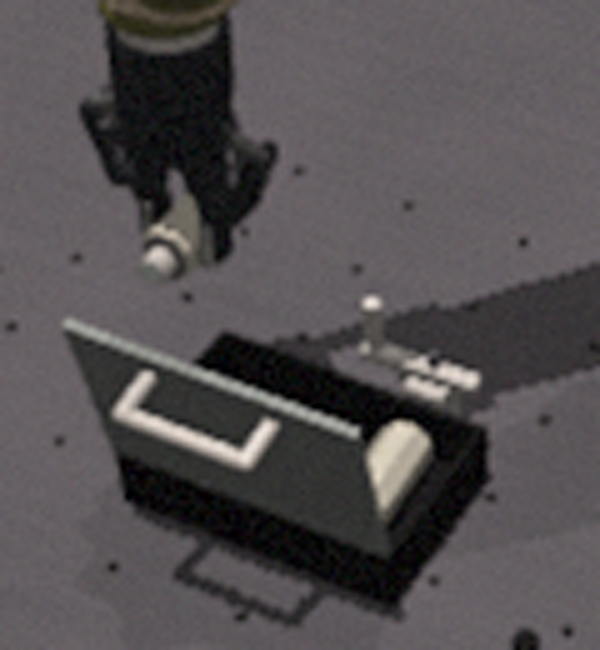

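I sent one row too many and overshot by about 32 mm, still well above everything. I'll correct that before lowering.

carry_out:
  plan:
    - [30,[-7,-16,0],[0,0,0]]
    - [30,[-7,-16,0],[0,0,0]]
    - [30,[0,0,0],[0,0,0]]
    - [30,[-1.4,0,24],[0,0,0]]
    - [30,[-1.4,0,24],[0,0,0]]
    - [30,[-1.4,0,24],[0,0,0]]
    - [30,[-1.2,0,20],[0,0,0]]
    - [30,[0,0,0],[0,0,0]]
    - [30,[0,0,0],[0,0,0]]

```text
time_s: 30.73
eef_pos: [530.0, -266.6, 84.3]
ee_rot: [-0.0, 1.0, -0.009, 0.03]
force: [-0.3, -1.1, -1.8]
grip_width: 0.404
```

```bash
python3 -c "
from h import *
st()
Rt=wpose(-.021,.06); off=np.array([5.5,0,-15.1])
g=cs(-18,-52,24)-Rt.apply(off)
go(Rt,np.round(g+[0,0,10],1))
for n,b in (('scene',(165,110,285,240)),):
    a=ctrl.capture(n)['color'][b[1]:b[3],b[0]:b[2]]
    cv2.imwrite('pics/g3%s.png'%n,cv2.resize(a,None,fx=5,fy=5,interpolation=cv2.INTER_CUBIC))
"
```

```text
t 30.73 p [ 530.  -266.6   84.3] zax [ 0.06  -0.    -0.998] xax [ 0.998 -0.017  0.06 ] F [-0.3 -1.1 -1.8] w 34.5 q [-0.68  0.58  1.5   0.04  1.01  0.89]
turn units [-0.01  0.    0.04] from [ 530.  -266.6   84.3]
-> [ 529.8 -267.    18.6] tool shift [-4.1  0.4 65.6] len 66
```

View pics/g3scene.png

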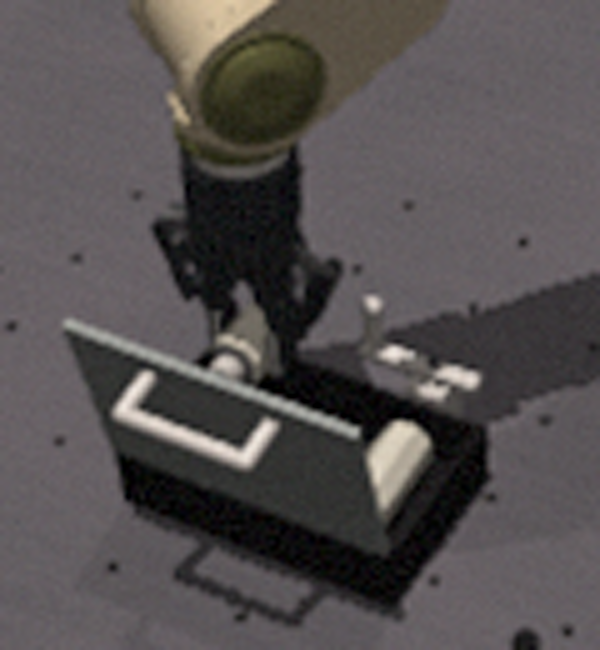

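carry_out:
  plan:
    - [30,[-1.2,0,18],[0,0,0]]
    - [30,[-1.2,0,18],[0,0,0]]
    - [30,[-0.9,0,15],[0,0,0]]
    - [30,[-0.6,0,10],[0,0,0]]
    - [30,[-0.3,0,5],[0,0,0]]
    - [30,[0,0,3],[0,0,0]]
    - [30,[0,0,2],[0,0,0]]
    - [30,[0,0,0],[0,0,0]]
    - [30,[0,0,0],[0,0,0]]

```text
time_s: 31.53
eef_pos: [530.5, -267.5, 13.6]
ee_rot: [0.0, 0.999, -0.009, 0.031]
force: [-0.4, 0.5, -2.1]
grip_width: 0.409
```

```bash
python3 -c "
from h import *
st()"
```

```text
t 31.53 p [ 530.5 -267.5   13.6] zax [ 0.061 -0.002 -0.998] xax [ 0.998 -0.018  0.061] F [-0.4  0.5 -2.1] w 34.9 q [-0.68  0.68  1.54  0.05  0.87  0.88]
```

carry_out:
  plan:
    - [30,[0,0,1.5],[0,0,0]]
    - [30,[0,0,1],[0,0,0]]
    - [30,[0,0,0.8],[0,0,0]]
    - [30,[0,0,0],[0,0,0]]

```text
time_s: 31.87
eef_pos: [530.2, -267.2, 9.5]
ee_rot: [0.0, 1.0, -0.009, 0.03]
force: [-0.5, 0.8, -2.6]
grip_width: 0.411
```

```bash
python3 -c "
from h import *
st()"
```

```text
t 31.87 p [ 530.2 -267.2    9.5] zax [ 0.06  -0.001 -0.998] xax [ 0.998 -0.018  0.06 ] F [-0.5  0.8 -2.6] w 35.1 q [-0.68  0.69  1.55  0.05  0.86  0.88]
```

carry_out:
  plan:
    - [30,[0,0,0.6],[0,0,0]]
    - [30,[0,0,0.6],[0,0,0]]
    - [30,[0,0,0.4],[0,0,0]]
    - [30,[0,0,0],[0,0,0]]

```text
time_s: 32.2
eef_pos: [530.4, -267.2, 8.4]
ee_rot: [0.0, 1.0, -0.009, 0.03]
force: [-2.6, 1.0, 3.4]
grip_width: 0.412
```

```bash
python3 -c "
from h import *
st()"
```

```text
t 32.20 p [ 530.4 -267.2    8.4] zax [ 0.06  -0.001 -0.998] xax [ 0.998 -0.018  0.06 ] F [-2.6  1.   3.4] w 35.2 q [-0.68  0.69  1.55  0.05  0.86  0.88]
```

carry_out:
  plan:
    - [30,[0,0,0.5],[0,0,0]]
    - [30,[0,0,0],[0,0,0]]
    - [36,[0,0,-0.5],[0,0,0]]
    - [44,[0,0,-0.3],[0,0,0]]
    - [54,[0,0,0],[0,0,0]]
    - [54,[0,0,0],[0,0,0]]
    - [54,[0,0,0],[0,0,0]]
    - [54,[0,0,-10],[0,0,0]]
    - [54,[0,0,-20],[0,0,0]]
    - [54,[0,0,-25],[0,0,0]]
    - [54,[0,0,-30],[0,0,0]]
    - [54,[0,0,-35],[0,0,0]]
    - [54,[0,0,-40],[0,0,0]]
    - [54,[-20,0,-30],[0,0,0]]
    - [54,[-40,0,0],[0,0,0]]
    - [54,[-40,0,0],[0,0,0]]
    - [54,[-40,0,0],[0,0,0]]
    - [54,[-30,0,0],[0,0,0]]
    - [54,[0,0,0],[0,0,0]]
    - [54,[0,0,0],[0,0,0]]

```text
time_s: 33.87
eef_pos: [348.6, -264.3, 188.7]
ee_rot: [0.001, 0.999, -0.01, 0.031]
force: [-0.1, -0.6, 0.8]
grip_width: 0.631
```

```bash
python3 -c "
from h import *
st()
t=ctrl.capture('top');s=ctrl.capture('scene')
cv2.imwrite('pics/z_t.png',t['color']);cv2.imwrite('pics/z_s.png',s['color'])
cv2.imwrite('pics/z_tc.png',cv2.resize(t['color'][150:260,300:390],None,fx=5,fy=5,interpolation=cv2.INTER_CUBIC))
"
```

```text
t 33.87 p [ 348.6 -264.3  188.7] zax [ 0.061 -0.002 -0.998] xax [ 0.998 -0.02   0.061] F [-0.1 -0.6  0.8] w 53.9 q [-0.95  0.13  1.84  0.05  1.13  0.62]
```

View pics/z_t.png

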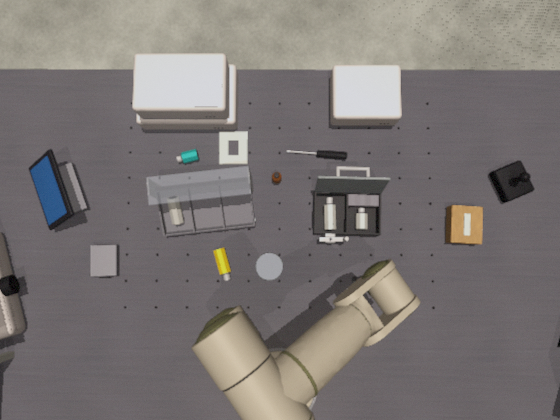

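View pics/z_s.png

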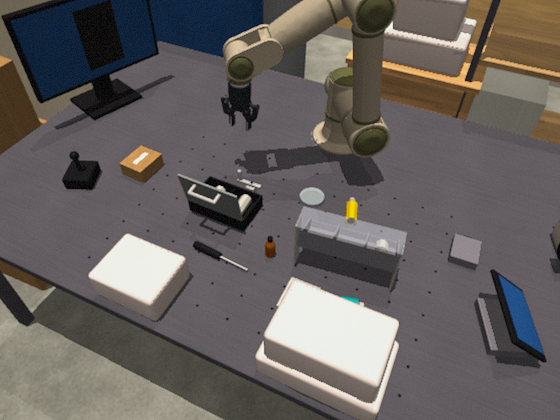

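View pics/z_tc.png

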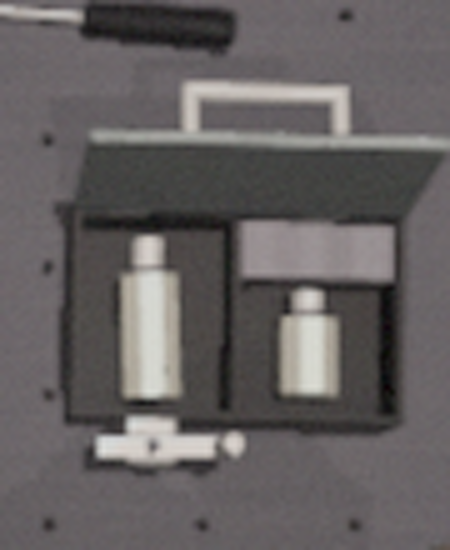

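```bash
python3 -c "
from h import *
np.set_printoptions(suppress=True,precision=1)
cr=lambda c:(np.array(c)+.5)/5-.5+np.array((300,150))
D=[ctrl.capture('top') for _ in range(6)]
m=lambda c: np.mean([pts(d,[q]) for d in D for q in (cr(c)+np.array([[0,0],[-1,0],[1,0]]))],axis=(0,1))
for n,c in dict(Lback=(152,385),Lmid=(152,330),Lfront=(152,285),Lnose=(150,250),Sback=(310,388),Smid=(310,355),Sfront=(310,325),Snose=(308,300),floorL=(105,330),floorS=(350,380)).items(): print(n,m(c))
c=cr([(150,234),(152,400),(308,287),(310,398)]); P=pts(D[0],c,40); print('ends in case x',(P-CC)@cex,(P-CC)@cey)
P=pts(D[0],cr([(315,284)]),42); print('filler',(P-CC)@cex)
P=pts(D[0],cr([(90,134),(448,143)]),190); print(P)
"
```

```text
Lback [ 507.7 -161.3   41.6]
Lmid [ 543.2 -161.6   40.8]
Lfront [ 572.2 -161.7   43.1]
Lnose [ 585.3 -152.8  125.1]
Sback [ 506.  -262.9   40.5]
Smid [ 520.7 -249.   128.9]
Sfront [ 546.6 -263.3   41.5]
Snose [ 563.7 -263.8   32. ]
floorL [ 546.1 -134.1    6.2]
floorS [ 513.5 -294.8    5.5]
ends in case x [ 51.  -56.4  18.8 -52.9] [ 55.6  53.  -46.8 -48.5]
filler [20.6]
[[ 646.5 -111.6  190. ]
 [ 641.4 -322.3  190. ]]
```

Both bodies read about 42 mm high along their length, which matches lying flat on a 6 mm floor. The lid edge at x≈644 matches 1.75 rad. The tube and everything else look unmoved, so I'm handing in.

```bash
python3 -c "
from rig import ctrl
print(ctrl.finish_job())"
```

```text
the job is handed in; nothing more can be done
None
```

I handed the job in at about 34 s of the 72 s allowed. No verdict was reported.

**What I did:**
- I swung the latch to its stop.
- I lifted the lid by its bar to its stop and let go; it stayed open.
- I drew the long objective and then the short one out from under the hood. Each was lowered until it touched the bay floor, then released.

**Last checks:**
- **Lid:** its edge sits where 1.75 rad puts it, standing open by itself.
- **Latch:** the lever lies along the case front, clear of the lid.
- **Objectives:** both bodies read about 41–43 mm at the top, so they lie flat. They are lengthwise in the right bays, well clear sideways. At the ends, the short one's nose clears the filler block by only about 2–4 mm.
- **Everything else:** the tube is still in its compartment, and the look-alikes and other bench items look unmoved.

**Disagreements and slips:**
- A few depth readings (long nose, middle of the short body) were dropouts at about 125 mm, and I ignored them.
- The case position from the rim and filler differed from the lid measurement by 1–5 mm, within the slack left.
- One transit overshot by about 32 mm, in free air, and I corrected it before lowering.
- The highest force in the readings I took was about 36 N, pushing the lid against its stop.

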